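# Wipe the docked data logger with the reset stylus and put it in the crate

### The job

Wipe the data logger that stands in the sloping dock: take the reset stylus from its stand and, with the logger still seated in the dock, push the recessed reset button at the bottom of its well right in with the stylus and keep it in for at least a second, without forcing it. Then put the stylus back in its stand and lay the logger flat, face up, on the floor of the grey crate. Leave the second logger, the multimeter, the bottle and the circuit board alone.

Things in the scene. Friction and masses are not known exactly. Their poses are not given: they have to be found in the camera images.
- stylus_handle (a point): Reset stylus, a black pen-like tool 165 mm long, 45 g, hanging upright in its stand, point down. This point: centre of its round handle (16 mm diameter, 80 mm long), where to grip it. z runs from point to handle end. Measured along z from here: handle end +40 mm; guard (30 mm disc) from -40 to -45; shank 12 mm in diameter to -67, then 9 mm at -81.
- stylus_tip (a point): The rounded point of the stylus, the end of a steel rod 6 mm in diameter and 44 mm long, on the tool's axis, 125 mm from stylus_handle; same axes.
- stand_mouth (a point): Stylus stand, fixed: dark foot 90 x 90 mm, two uprights, aluminium top plate 66 x 58 x 14 mm whose upper face is 95 mm above the bench. This point: centre of the 20 mm through hole, at the upper face; z up. Put away, the stylus hangs in the hole with its guard lying on the plate, stylus_handle 45 mm above this point. Open below.
- dock_seat (a point): Charging dock, fixed: black foot 150 x 100 x 10 mm and a support 44 mm wide sloping at 38 degrees, facing the dock's -x. This point: where the centre of a seated logger lies. x level, away from the facing side; y level; z up. A lip and two cheeks, 14 mm high above the slope, hold the logger's lowest 16 mm; its sides overhang the support by 6 mm and are free above the cheeks.
- logger_center (a point): The data logger in the dock, a box 140 x 56 x 36 mm (x, y, z), about 0.24 kg, grey with black ends, a window, three keys and, near its lower end, the reset well. This point: centre of the box. z points square out of its face (in the dock up and to the facing side, 38 degrees from vertical); x along it to the upper, window end; y across it. Stays in the dock by its weight only.
- well (a point): Centre of the mouth of the reset well, in the plane of the logger's face (from logger_center: -40, +10, +18 mm); same axes as logger_center. A round hole 11 mm in diameter straight into the face along -z, button cap (9 mm) at the bottom. Unpressed, the cap lies 14 to 24 mm deep, depending on the switch fitted: feel for it. A 6 mm rod gets down only within about 18 degrees of the axis.
- reset (a joint): Travel of the reset button into the logger, m: 0 out, 0.005 fully in. Springs back; 2 N starts it, 5 N holds it fully in, then it is solid; over 15 N may break it. It works from 0.003 on.
- crate_in (a point): Open grey plastic crate, fixed, empty, 210 x 190 mm outside (x, y), 62 mm high, walls and floor 5 mm thick. This point: centre of its inner floor, 5 mm above the bench; x along its longer side, z up.
- waiting: A second logger like the first, lying flat on the bench at one side, still to be done: leave it. Origin at the centre of its underside.
- multimeter: A handheld multimeter lying on the bench, 180 x 86 x 52 mm, origin at the centre of its underside: leave it.
- bottle: An amber bottle, 80 mm in diameter, 170 mm high, origin at the centre of its foot: leave it.
- circuit: A green circuit board on short feet, 110 x 75 x 28 mm, origin under its centre at the bench: leave it.

How it is judged (in metres and radians):
On the way:
1. the reset button is held in by the stylus for a second while the logger is seated in the dock (value of joint reset above 0.003 m and contact force between stylus and logger above 1 N and z of stylus_tip in the frame of well below -0.012 m and distance between logger_center and dock_seat below 0.012 m and angle between logger_center's own z axis and vertical above 0.5 rad), for 1 s.
At the end, for the whole second after the job is handed in: The stylus hangs at rest in its stand (handle within 10 mm of the hole's centre line, guard on the plate within 5 mm, upright within 0.1 rad), and the logger lies at rest on the crate's floor, inside its walls, face up and flat within 0.15 rad, its centre less than 24 mm above the floor (horizontal distance between stylus_handle and stand_mouth below 0.01 m and z of stylus_handle in the frame of stand_mouth between 0.04 and 0.05 m and angle between stylus_handle's own z axis and vertical below 0.1 rad and linear speed of each of stylus, logger below 0.02 m/s and x of logger_center in the frame of crate_in between -0.1 and 0.1 m and y of logger_center in the frame of crate_in between -0.09 and 0.09 m and z of logger_center in the frame of crate_in below 0.024 m and angle between logger_center's own z axis and vertical below 0.15 rad); the robot touches nothing.
It fails at once if the stylus forces the logger or its button: more than 20 N (contact force between stylus and logger above 20 N).
It fails at once if the logger is dropped from a height or thrown (moves faster than 1.5 m/s) (linear speed of logger above 1.5 m/s).
It fails at once if the second logger, the multimeter, the bottle or the circuit board is moved more than 20 mm (distance of any of waiting, multimeter, bottle, circuit from where it was at the start of the episode above 0.02 m).
It also fails if it takes over 67 s, if anything falls off the work surface, if the arm or the gripper's body presses on something with over 40 N, if the wrist force passes 120 N, or if a joint passes its speed limit or range.

### The arm

A 6-joint arm with a two-finger parallel gripper is mounted at the origin on the work surface. World frame = base frame: x ahead of the robot, y to its left, z up, the work surface at z = 0. Lengths are in mm, angles in rad, forces in N, time in s.
With the tool pointing down it reaches from about 275 to 1000 mm from the base axis. Payload 8.4 kg.
Tool frame: the origin (TCP) lies at the very end of the fingers, on their centre line; the grasp point (between the pads) lies 19 mm behind it; z points along the fingers, x is the direction in which the jaws open and shut, and the axes are right-handed (so a half turn about z gives the same grasp; the last joint's range is limited). The gripper opens to 85 mm and grips with 20 to 120 N. Pads are 22 mm wide; open, the fingers measure 114 mm over their backs; the gripper's body (76 mm by 85 mm) begins 54 mm behind the grasp point. The pads swing forward as they close: fully open they stand 13 mm farther back than shut.
Start: joints at [1.169, 0.353, 1.633, -0, 1.155, -0.002], TCP at [243.27, 575.715, 231.281] pointing down, gripper open.
Joint ranges: [-2.63, 2.63], [-0.92, 2.1], [0.06, 2.66], [-1.3, 4.44], [0, 2.69], [-3.02, 3.02]. Speed limits (rad/s): [2.22, 2.22, 2.79, 3.14, 3.14, 3.14].

### API

Orientations are given as [roll, pitch, yaw] about the fixed x, y, z axes, in that order (R = Rz(yaw) Ry(pitch) Rx(roll)).
In Python, from rig import r gives the robot as it stands.
- The arm moves only by the tool arm_command, never from a script. Its argument "targets" is a list of rows, each a list of 6 numbers: the shift along the tool's x, y, z in m, then the turn, a rotation vector about the tool's x, y, z in rad. A call has 1 to 20 rows; each row shifts and turns the commanded pose from where the row before left it, along the tool's axes as they then stand; what a row does not reach is not made up. A row lasts 1/12 s, in which the tool goes at most 41.7 mm and 7.16 degrees, less where a joint would pass 70% of its speed; a pose out of reach is approached as far as the arm can. A call is refused whole if a number of a shift passes 0.0417 or a number of a turn 0.125, either way. A call with a gripper value outside its range is refused whole. "fingers" is the finger opening in m, from 0 to 0.0854, set as the call begins (left out, the last holds). The fingers move at their own pace and stop on an object; "squeeze" is the grip in N (left out, the last holds). Time passes only in rows, so rows that do not move let the fingers close. It gives the time, the measured TCP pose, the force and the opening at its end, in the units of the state.
- r.sense(): the state, without advancing time (a new reading comes with each control period).
- r.grab_frame(name): name is "scene" or "top" or "wrist"; returns a dict with "image" (384x512x3 uint8, blue, green, red), "fx", "fy", "cx", "cy" (pixels), "xyz" and "orientation" of the camera in the world. Camera axes: x right, y down, z forward; pixel columns grow to the right and rows downward; lengths in mm; the calibration is good to about 2 mm. The wrist camera is an equidistant fisheye: a pixel r from the principal point sees the ray r / f radians off the axis. A picture is of the moment at which its call begins. There is no depth.
- r.sign_off(): hands the job in, once; it reports no verdict.
The state is a dict: "clock": time; "qpos": joint angles; "qvel": joint speeds; "joint_efforts": joint torques, N m; "eef_pos": TCP position; "tcp_rot": TCP orientation; "contact_force": force on the tool from outside, world axes, zero at the start; "wrist_torque": the same for the moment, N m; "opening": opening from 0.0 (shut) to 1.0 (fully open).
Only numpy, scipy, OpenCV 4.12 (cv2) and the standard library are available. Lean on these libraries where they do the work, as an engineer would, in place of code of your own. Each camera call takes 0.05 s, during which the arm holds its last target.

## Working session

There is one attempt and no reset: what is moved stays moved. The work goes in short steps, Python scripts to look and compute and a tool call to move; the robot and the scene stay as the last step left them, time stands still between calls to the robot, and variables do not carry over. Pictures are saved under pics/ and viewed, and the job is handed in when it is done.

Besides the shell and the picture viewer there is one more tool, called after "Request:" by a JSON object that holds its "method" and its "body". arm_command: Moves the arm, as the interface text tells. Its arguments: {"type":"object","properties":{"targets":{"type":"array"},"fingers":{"type":"number"},"squeeze":{"type":"number"}},"required":["targets"]}

```bash
ls; mkdir -p pics; python3 - <<'E'
from rig import r
import cv2,numpy as np
print(r.sense())
for n in ("scene","top","wrist"):
    f=r.grab_frame(n); cv2.imwrite(f"pics/{n}0.png",f["image"]); np.save(f"pics/{n}0.npy",f,allow_pickle=True)
    print(n,{k:v for k,v in f.items() if k!="image"})
E
```

```text
pics
{'clock': 0.0, 'qpos': array([ 1.16861488e+00,  3.53650738e-01,  1.63414631e+00, -4.08717012e-05,
        1.15522648e+00, -2.40401583e-03]), 'qvel': array([-0.00130043, -0.00033757, -0.00052909, -0.00043098,  0.0004725 ,
        0.00144229]), 'joint_efforts': array([-5.81874883e-04, -6.05257058e+01, -3.42070985e+01, -1.08515933e-04,
        9.58340010e-03,  1.54253399e-05]), 'eef_pos': array([243.0795805 , 575.25790616, 230.55486793]), 'tcp_rot': array([3.14155872e+00, 1.43096377e-03, 1.17103540e+00]), 'contact_force': array([ 0.44639371, -0.56010683, -0.6169214 ]), 'wrist_torque': array([-0.00364207, -0.01893808, -0.04653122]), 'opening': 1.0044366752995089}
scene {'fx': 414.7919142518379, 'fy': 414.7919142518379, 'cx': 249.0696412243885, 'cy': 195.17004696522363, 'xyz': array([1499.28271339, -116.55659072,  741.16787757]), 'orientation': array([-2.17387436, -0.00739168,  1.42703532])}
top {'fx': 451.7785554925456, 'fy': 451.7785554925456, 'cx': 258.5657062959637, 'cy': 183.66377796549634, 'xyz': array([ 467.25394041,  -13.51422047, 1496.13024302]), 'orientation': array([-3.05083617,  0.02175994, -1.54636308])}
wrist {'fx': 297.3186396354542, 'fy': 297.3186396354542, 'cx': 255.28232204263205, 'cy': 188.3186558034757, 'xyz': array([180.87402411, 601.67091836, 373.14967941]), 'orientation': array([2.87473993e+00, 4.80530580e-04, 1.17071567e+00])}
```

View pics/scene0.png

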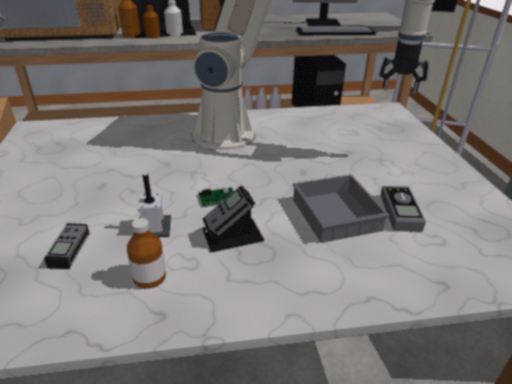

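View pics/top0.png

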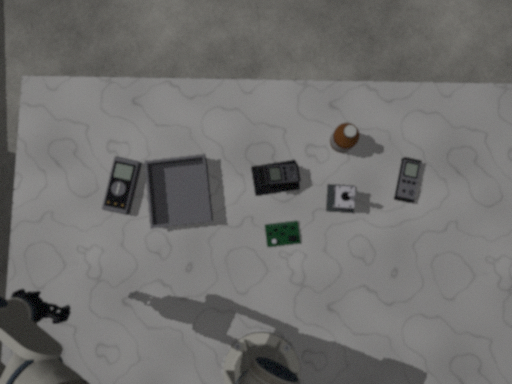

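View pics/wrist0.png

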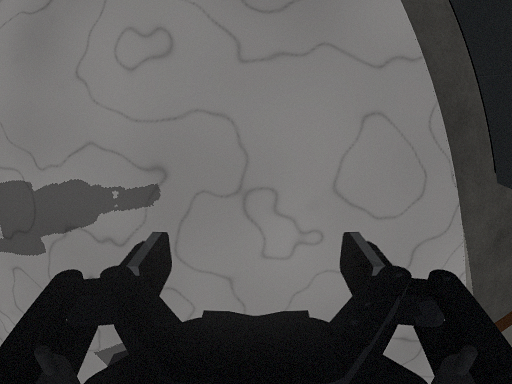

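The scene view shows the stylus in its stand at about (150,205), the dock at (230,220), the crate at (340,205) and the bottle at (146,255). In the top view the stand is at (342,198), the dock at (276,178) and the crate at (180,192). I'll zoom in on these.

```bash
cat > h.py <<'E'
import numpy as np, cv2
from scipy.spatial.transform import Rotation as R
def rot(o): return R.from_euler('xyz',o).as_matrix()
def ray(f,u,v,fish=False):
    if fish:
        dx,dy=u-f['cx'],v-f['cy']; rr=np.hypot(dx,dy); th=rr/f['fx']
        d=np.array([np.sin(th)*dx/max(rr,1e-9),np.sin(th)*dy/max(rr,1e-9),np.cos(th)])
    else: d=np.array([(u-f['cx'])/f['fx'],(v-f['cy'])/f['fy'],1.])
    d=rot(f['orientation'])@d; return np.array(f['xyz']),d/np.linalg.norm(d)
def onz(f,u,v,z,fish=False):
    o,d=ray(f,u,v,fish); return o+d*(z-o[2])/d[2]
def proj(f,p,fish=False):
    c=rot(f['orientation']).T@(np.array(p)-f['xyz'])
    if fish:
        th=np.arctan2(np.hypot(c[0],c[1]),c[2]); a=np.hypot(c[0],c[1])
        return np.array([f['cx']+f['fx']*th*c[0]/a,f['cy']+f['fx']*th*c[1]/a])
    return np.array([f['cx']+f['fx']*c[0]/c[2],f['cy']+f['fy']*c[1]/c[2]])
def tri(rs):
    A=np.zeros((3,3));b=np.zeros(3)
    for o,d in rs:
        P=np.eye(3)-np.outer(d,d);A+=P;b+=P@o
    p=np.linalg.solve(A,b); return p,[np.linalg.norm(np.cross(p-o,d)) for o,d in rs]
def load(n): return np.load(f'pics/{n}.npy',allow_pickle=True).item()
def grab(n,name):
    from rig import r
    f=r.grab_frame(n); np.save(f'pics/{name}.npy',f,allow_pickle=True); cv2.imwrite(f'pics/{name}.png',f['image']); return f
def crop(f,name,x0,y0,x1,y1,s):
    im=f['image'][y0:y1,x0:x1]; im=cv2.resize(im,None,fx=s,fy=s,interpolation=cv2.INTER_CUBIC)
    im=cv2.convertScaleAbs(im,alpha=1.5,beta=10); cv2.imwrite(f'pics/{name}.png',im)
E
python3 - <<'E'
from h import *
t=load('top0');s=load('scene0')
crop(t,'t0a',230,140,430,260,4)
crop(s,'s0a',40,150,280,300,3)
for u,v in [(345,196),(276,178),(180,192),(283,234),(410,180),(345,137),(122,185)]: print(u,v,onz(t,u,v,0).round())
E
```

```text
345 196 [ 568. -264.    0.]
276 178 [623. -35.   0.]
180 192 [569. 284.   0.]
283 234 [438. -62.   0.]
410 180 [ 626. -478.    0.]
345 137 [ 766. -263.    0.]
122 185 [588. 479.   0.]
```

View pics/t0a.png

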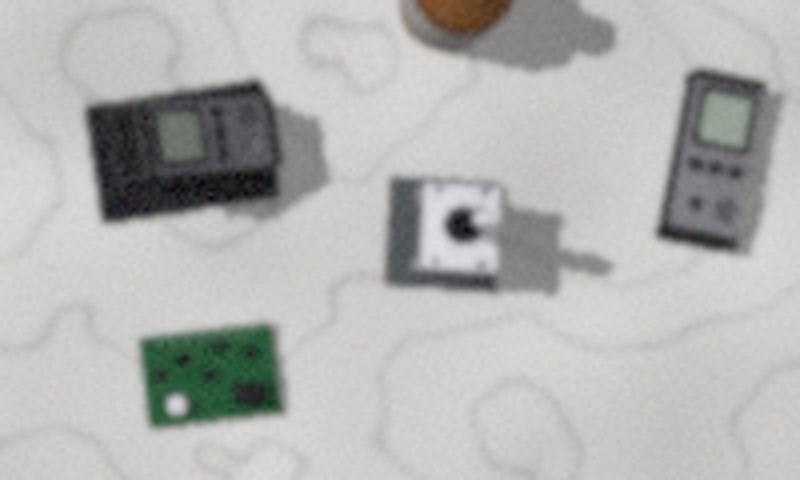

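View pics/s0a.png

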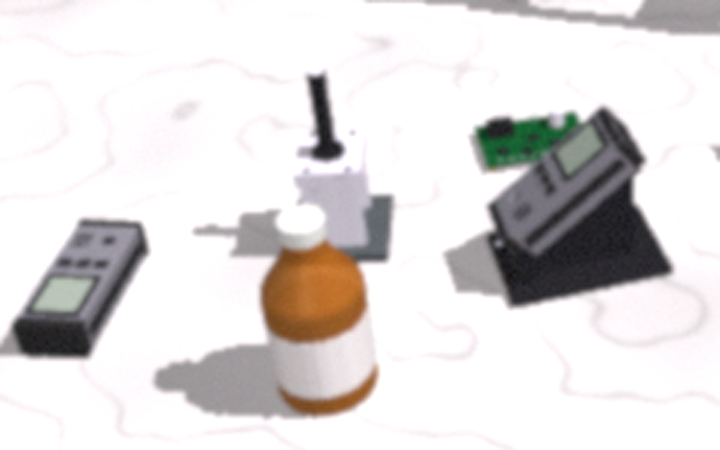

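```bash
python3 - <<'E'
from h import *
t=load('top0');s=load('scene0')
T=lambda x,y:(230+(x+.5)/4-.5,140+(y+.5)/4-.5)
S=lambda x,y:(40+(x+.5)/3-.5,150+(y+.5)/3-.5)
for c in [(420,183),(503,187),(497,275),(415,270)]: print('plate',onz(t,*T(*c),95).round(1))
print('guard top',onz(t,*T(462,226),97).round(1))
print('guard scene',onz(s,*S(328,150),100).round(1))
print('handle end',onz(s,*S(316,75),180).round(1))
# dock foot, z=10
for c in [(88,106),(104,220)]: print('foot',onz(t,*T(*c),10).round(1))
print('foot scene',[onz(s,*S(*c),10).round(1) for c in [(514,303),(671,268),(490,237)]])
# logger corners scene/top
print('low far corner tri',tri([ray(t,*T(276,175)),ray(s,*S(490,207))]),tri([ray(t,*T(264,85)),ray(s,*S(530,252))]))
E
```

```text
plate [ 594. -216.   95.]
plate [ 592.3 -280.1   95. ]
plate [ 524.1 -275.8   95. ]
plate [ 526.4 -212.8   95. ]
guard top [ 561.2 -248.4   97. ]
guard scene [ 564.  -246.8  100. ]
handle end [ 566.4 -246.6  180. ]
foot [659.6  46.6  10. ]
foot [565.2  30.9  10. ]
foot scene [array([687.9, -93.6,  10. ]), array([660.5,  49.2,  10. ]), array([ 594.7, -109.5,   10. ])]
low far corner tri (array([ 601.85500259, -107.46966759,   50.42011227]), [np.float64(0.13895951829126763), np.float64(0.13895951829127703)]) (array([674.48687307, -86.63027407,  55.48611651]), [np.float64(9.584041263933559), np.float64(9.584041263933576)])
```

Request:
{"method": "arm_command", "body": {"targets": [[0,0,-0.01,0,0,0.125],[0,0,-0.01,0,0,0.125],[0,0,-0.01,0,0,0.125],[0,0,-0.01,0,0,0.125],[0,0,-0.01,0,0,0.125],[0,0,-0.01,0,0,0.125],[0,0,-0.01,0,0,0.125],[0,0,-0.01,0,0,0.125]], "fingers": 0.0854}}

```text
clock: 0.82
eef_pos: [243.2, 575.5, 311.4]
tcp_rot: [3.141, 0.0, 0.165]
contact_force: [0.6, 0.7, 1.1]
opening: 1.0
```

Request:
{"method": "arm_command", "body": {"targets": [[0.013,0.0375,0,0,0,0],[0.013,0.0375,0,0,0,0],[0.013,0.0375,0,0,0,0],[0.013,0.0375,0,0,0,0],[0.013,0.0375,0,0,0,0],[0.013,0.0375,0,0,0,0],[0.013,0.0375,0,0,0,0],[0.013,0.0375,0,0,0,0],[0.013,0.0375,0,0,0,0],[0.013,0.0375,0,0,0,0],[0.013,0.0375,0,0,0,0],[0.013,0.0375,0,0,0,0],[0.013,0.0375,0,0,0,0],[0.013,0.0375,0,0,0,0],[0.013,0.0375,0,0,0,0],[0.013,0.0375,0,0,0,0],[0.013,0.0375,0,0,0,0],[0.013,0.0375,0,0,0,0],[0.013,0.0375,0,0,0,0],[0,0,0,0,0,0]]}}

```text
clock: 2.48
eef_pos: [610.3, -90.1, 310.6]
tcp_rot: [3.139, -0.0, 0.167]
contact_force: [-0.6, 0.2, -0.9]
opening: 0.998
```

```bash
python3 - <<'E'
from h import *
from rig import r
f=grab('wrist','w1'); print(f['xyz'],f['orientation']); s=r.sense(); print(s['clock'],s['eef_pos'],s['tcp_rot'],s['qpos'])
crop(f,'w1a',0,0,512,384,1.5)
E
```

```text
[598.05070566 -23.85489936 452.94870335] [ 2.87308055e+00 -1.34177171e-03  1.67234713e-01]
2.5333 [608.85967495 -87.50720711 310.41719009] [3.14119469e+00 6.94380911e-04 1.67345013e-01] [-1.44854343e-01  2.75008021e-01  1.56450712e+00 -6.13951658e-04
  1.30261614e+00 -3.12036652e-01]
```

View pics/w1a.png

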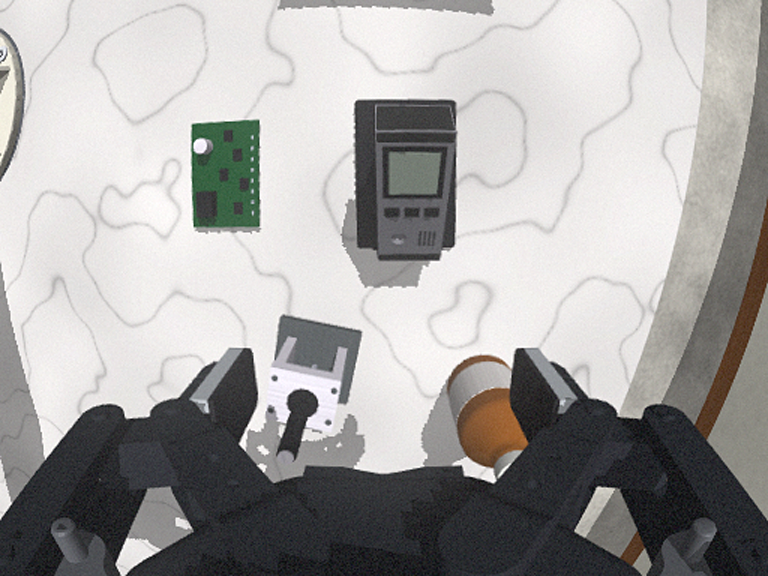

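The wrist view shows the logger face squarely, with its well near (398,239)/1.5. The stand's plate and guard are near (300,402)/1.5.

```bash
python3 - <<'E'
from h import *
f=load('w1')
crop(f,'w1b',225,60,315,195,4.4)
crop(f,'w1c',165,200,255,320,4.8)
a=cv2.imread('pics/w1b.png');b=cv2.imread('pics/w1c.png')
h=max(a.shape[0],b.shape[0]);
pad=lambda i:cv2.copyMakeBorder(i,0,h-i.shape[0],0,0,cv2.BORDER_CONSTANT)
cv2.imwrite('pics/w1d.png',cv2.hconcat([pad(a)[:,:396],pad(b)[:,:]]))
E
```

```text
(no output)
```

View pics/w1d.png

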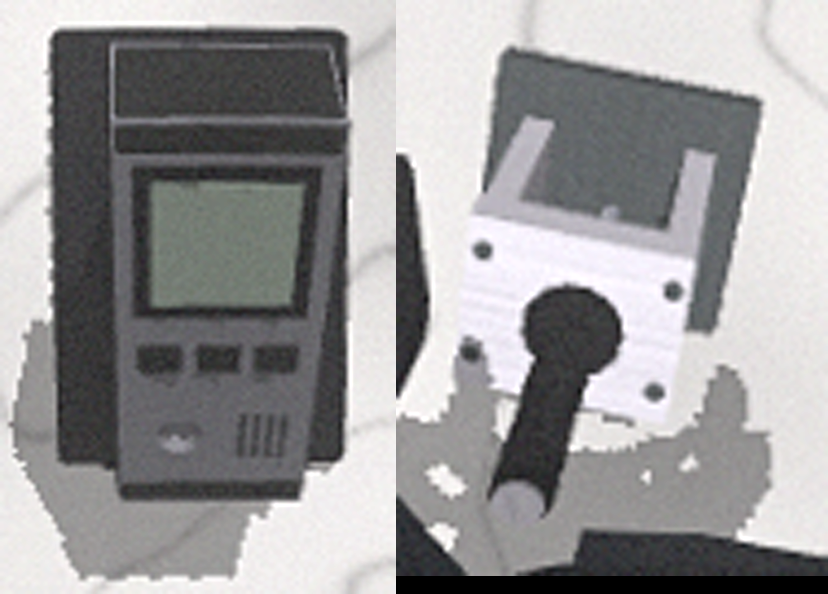

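```bash
python3 - <<'E'
from h import *
f=load('w1')
A=lambda x,y:(225+(x+.5)/4.4-.5,60+(y+.5)/4.4-.5)
B=lambda x,y:(165+(x-396+.5)/4.8-.5,200+(y+.5)/4.8-.5)
print('guard',onz(f,*B(572,332),100,True).round(1),'end',onz(f,*B(518,500),180,True).round(1))
for c in [(473,212),(698,258),(670,424),(455,382)]: print('plate',onz(f,*B(*c),95,True).round(1))
pts=np.array([(70,28,18),(70,-28,18),(-70,-28,18),(-70,28,18),(-40,10,18.),(70,28,-18)])
px=[(113,122),(350,122),(302,484),(120,484),(181,439),(112,44)]
Rc=rot(f['orientation'])
n=[]
for p in px:
    o,d=ray(f,*A(*p),True); c=Rc.T@d; n.append(c[:2]/c[2])
n=np.array(n)
for idx in ([0,1,2,3],[0,1,2,3,4],[0,1,2,3,4,5]):
    ok,rv,tv=cv2.solvePnP(pts[idx],n[idx].reshape(-1,1,2),np.eye(3),None,flags=cv2.SOLVEPNP_ITERATIVE)
    pr,_=cv2.projectPoints(pts,rv,tv,np.eye(3),None)
    M=Rc@cv2.Rodrigues(rv)[0]; c=Rc@tv[:,0]+f['xyz']
    print(c.round(1),'tilt',np.degrees(np.arccos(M[2,2])),'yaw x',np.degrees(np.arctan2(M[1,0],M[0,0])),'y z',M[2,1].round(3),'res px',((pr[:,0]-n)*297).round(1).tolist()); print((c+M@[-40,10,18]).round(1))
E
```

```text
guard [ 560.2 -245.8  100. ] end [ 559.7 -246.4  180. ]
plate [ 527.7 -215.1   95. ]
plate [ 593.  -217.3   95. ]
plate [ 591.9 -275.8   95. ]
plate [ 525.6 -274.5   95. ]
[624.5 -38.4  83.9] tilt 40.689860202987624 yaw x 100.33419006536526 y z -0.002 res px [[-0.2, -0.2], [0.2, 0.1], [-0.4, -0.2], [0.5, 0.2], [0.1, -3.8], [0.2, -1.4]]
[622.2 -81.6  71.5]
[624.2 -39.2  86.6] tilt 40.380756573281815 yaw x 100.29682909816262 y z 0.01 res px [[-0.4, 0.3], [0.4, 0.1], [-0.4, 0.7], [0.3, 1.5], [0.0, -2.7], [-0.4, -0.9]]
[622.2 -82.5  74.5]
[585.4  -7.5 441.4] tilt 81.15301693038546 yaw x -79.50932631178239 y z -0.017 res px [[83.0, 50.5], [-185.1, 78.1], [135.0, -22.5], [-93.6, 10.9], [-32.2, 25.0], [69.6, -75.7]]
[599.  -15.6 483.5]
```

```bash
python3 - <<'E'
from h import *
f=load('w1')
A=lambda x,y:(225+(x+.5)/4.4-.5,60+(y+.5)/4.4-.5)
pts=np.array([(70,28,18),(70,-28,18),(-70,-28,18),(-70,28,18),(-40,10,18.)])
px=[(113,122),(350,122),(300,498),(121,498),(181,439)]
Rc=rot(f['orientation'])
n=[]
for p in px:
    o,d=ray(f,*A(*p),True); c=Rc.T@d; n.append(c[:2]/c[2])
n=np.array(n)
for idx in ([0,1,2,3],[0,1,2,3,4]):
    ok,rv,tv=cv2.solvePnP(pts[idx],n[idx].reshape(-1,1,2),np.eye(3),None,flags=cv2.SOLVEPNP_ITERATIVE)
    pr,_=cv2.projectPoints(pts,rv,tv,np.eye(3),None)
    M=Rc@cv2.Rodrigues(rv)[0]; c=Rc@tv[:,0]+f['xyz']
    print(c.round(1),'tilt',np.degrees(np.arccos(M[2,2])),'yaw x',np.degrees(np.arctan2(M[1,0],M[0,0])),'y z',M[2,1].round(3),'res px',((pr[:,0]-n)*297).round(1).tolist()); print((c+M@[-40,10,18]).round(1))
# model: fixed tilt 38, given well ray & height
S=load('scene0'); T=load('top0')
for z in (72,75,78): print(z,onz(f,*A(181,439),z,True).round(1))
s=lambda x,y:(40+(x+.5)/3-.5,150+(y+.5)/3-.5)
print('well scene',tri([ray(f,*A(181,439),True),ray(S,*s(521,211))]))
crop(S,'s0b',190,175,265,250,9)
E
```

```text
[624.8 -40.9  84. ] tilt 38.152319317192756 yaw x 100.08885570710326 y z 0.003 res px [[-0.0, -0.2], [-0.0, 0.2], [0.0, -0.2], [0.0, 0.2], [-0.0, -1.3]]
[622.5 -84.6  73.5]
[624.7 -41.1  84.9] tilt 38.06246144406841 yaw x 100.08553648902523 y z 0.007 res px [[-0.1, -0.0], [0.1, 0.2], [0.1, 0.1], [-0.0, 0.6], [-0.0, -0.9]]
[622.5 -84.9  74.5]
72 [622.9 -86.4  72. ]
75 [622.7 -85.9  75. ]
78 [622.5 -85.5  78. ]
well scene (array([624.16326403, -84.48074243,  61.33031436]), [np.float64(3.708188333171816), np.float64(3.708188333171767)])
```

View pics/s0b.png

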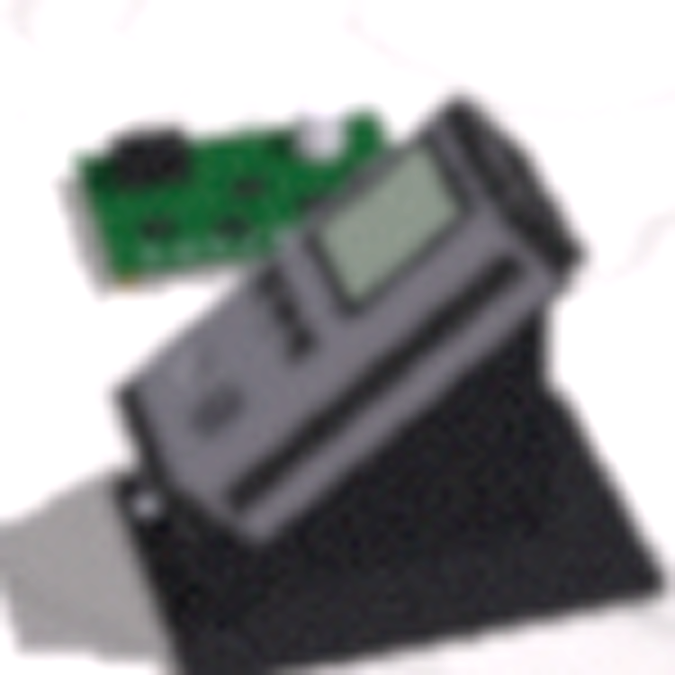

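```bash
python3 - <<'E'
from h import *
f=load('w1');S=load('scene0')
A=lambda x,y:(225+(x+.5)/4.4-.5,60+(y+.5)/4.4-.5)
print(tri([ray(f,*A(181,439),True),ray(S,212.3,214.5)]))
print(proj(S,(622.6,-85.2,74.5)),proj(S,(560,-246.1,180)))
E
```

```text
(array([622.71429268, -84.06937335,  78.13622477]), [np.float64(1.3594887123232673), np.float64(1.3594887123232662)])
[211.41610129 215.53775014] [145.35546608 173.34880185]
```

Request:
{"method": "arm_command", "body": {"targets": [[-0.0187,0.037,0,0,0,0.002],[-0.0187,0.037,0,0,0,0.002],[-0.0187,0.037,0,0,0,0.002],[-0.0187,0.0372,0,0,0,0.002],[0,0,0.035,0,0,0],[0,0,0.025,0,0,0],[0,0,0,0,0,0],[0,0,0,0,0,0]]}}

```text
clock: 3.2
eef_pos: [558.0, -242.0, 250.5]
tcp_rot: [-3.14, 0.003, 0.163]
contact_force: [0.0, -0.9, -0.9]
opening: 0.999
```

```bash
python3 - <<'E'
from h import *
from rig import r
f=grab('wrist','w2'); s=r.sense(); print(s['clock'],s['eef_pos'],s['tcp_rot'],s['qpos'],s['contact_force'])
crop(f,'w2a',100,100,400,384,2)
print(proj(f,(560,-246.1,180),True),proj(f,(560,-246,100),True))
E
```

```text
3.25 [ 559.1834024  -242.24807979  252.03785774] [-3.14133201e+00  1.01752120e-04  1.63850125e-01] [-4.11363664e-01  3.10411608e-01  1.64619859e+00  1.76291607e-04
  1.18520963e+00 -5.75280098e-01] [-0.50670792  0.98320442 -0.39294214]
[258.25376423 205.5679629 ] [257.64913837 180.48440026]
```

View pics/w2a.png

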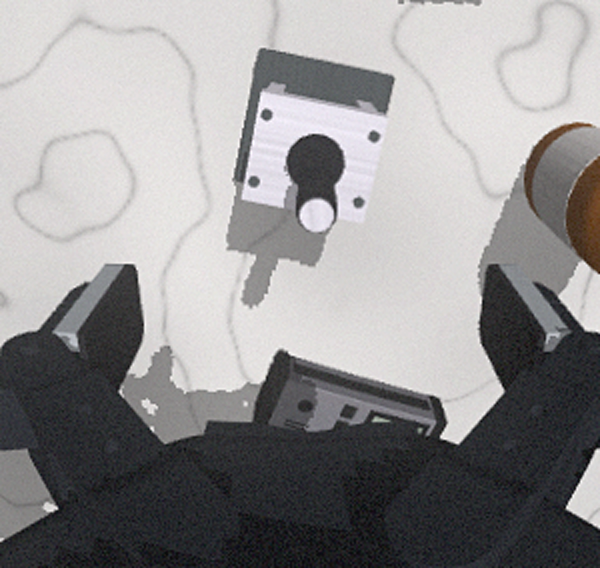

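Request:
{"method": "arm_command", "body": {"targets": [[0.0003,0.0044,0.025,0,0,0.003],[0,0,0.035,0,0,0.003],[0,0,0.035,0,0,0.003],[0,0,0.036,0,0,0.003],[0,0,0,0,0,0]]}}

```text
clock: 3.67
eef_pos: [557.6, -245.2, 116.0]
tcp_rot: [-3.138, 0.006, 0.152]
contact_force: [-1.4, 0.6, -1.0]
opening: 1.0
```

Request:
{"method": "arm_command", "body": {"targets": [[0,0,0,0,0,0],[0,0,0,0,0,0],[0,0,0,0,0,0],[0,0,0,0,0,0],[0,0,0,0,0,0],[0,0,0,0,0,0],[0,0,0,0,0,0],[0,0,0,0,0,0],[0,0,0,0,0,0]], "fingers": 0.0, "squeeze": 70}}

```text
clock: 4.42
eef_pos: [560.7, -247.6, 121.8]
tcp_rot: [3.141, -0.002, 0.151]
contact_force: [-1.6, 1.2, 8.8]
opening: 0.17
```

```bash
python3 - <<'E'
from h import *
from rig import r
f=grab('wrist','w3'); s=r.sense(); print(s['clock'],s['eef_pos'],s['tcp_rot'],s['qpos'],s['contact_force'],s['opening'])
crop(f,'w3a',100,100,400,384,2)
E
```

```text
4.4667 [ 560.70218017 -247.59952618  121.83642849] [ 3.14060105e+00 -1.71141430e-03  1.50896517e-01] [-4.18332758e-01  4.53454221e-01  1.75192181e+00  1.08412386e-04
  9.34240615e-01 -5.69292783e-01] [-1.35473481  1.02753051  8.31830184] 0.16855365278137527
```

View pics/w3a.png

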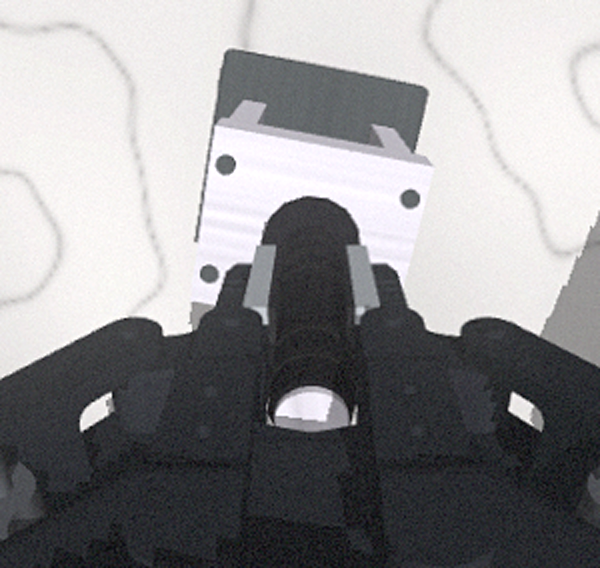

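Request:
{"method": "arm_command", "body": {"targets": [[0,0,-0.03,0,0,0],[0,0,-0.035,0,0,0],[0,0,-0.035,0,0,0],[0,0,-0.03,0,0,-0.025],[0.0298,-0.0217,0,0,0,0],[0.0298,-0.0217,0,0,0,0],[0.0298,-0.0217,0,0,0,0],[0,0,0,0,0,0]]}}

```text
clock: 5.13
eef_pos: [640.3, -163.3, 251.0]
tcp_rot: [-3.141, -0.004, 0.179]
contact_force: [-1.5, -0.5, -0.2]
opening: 0.167
```

Request:
{"method": "arm_command", "body": {"targets": [[0,0,0,0.11,0,0],[0,0,0,0.11,0,0],[0,0,0,0.11,0,0],[0,0,0,0.11,0,0],[0,0,0,0.11,0,0],[0,0,0,0.113,0,0],[0,0,0,0,0,0],[0,0,0,0,0,0]]}}

```text
clock: 5.8
eef_pos: [636.1, -168.9, 248.5]
tcp_rot: [-2.479, 0.002, 0.174]
contact_force: [0.3, 0.4, -1.1]
opening: 0.167
```

```bash
cat > st.py <<'E'
from h import *
from rig import r
import sys
s=r.sense(); M=rot(s['tcp_rot'])
print(s['clock'],'p',s['eef_pos'].round(1),'rpy',s['tcp_rot'].round(4),'q',s['qpos'].round(2),'F',s['contact_force'].round(1),'Ftool',(M.T@s['contact_force']).round(1),'open',round(float(s['opening'])*85.4,1))
if len(sys.argv)>3:
    t=np.array(eval(sys.argv[1]),float); yaw,tilt=float(sys.argv[2]),float(sys.argv[3])
    W=R.from_euler('z',yaw).as_matrix()@R.from_euler('x',np.pi+tilt).as_matrix()
    print('shift tool mm',(M.T@(t-s['eef_pos'])).round(1),'turn',R.from_matrix(M.T@W).as_rotvec().round(4))
E
python3 st.py "(637.4,-167.9,182.8)" 0.176 0.663
python3 - <<'E'
from h import *
f=grab('wrist','w4'); crop(f,'w4a',100,60,400,324,2.2)
E
```

```text
5.8 p [ 636.1 -168.9  248.5] rpy [-2.4791e+00  2.3000e-03  1.7400e-01] q [-0.51  0.63  1.32  0.5   1.65 -0.76] F [ 0.3  0.4 -1.1] Ftool [0.4 0.4 1. ] open 14.3
shift tool mm [ 1.6 39.8 52.3] turn [ 0.0005  0.0005 -0.003 ]
```

View pics/w4a.png

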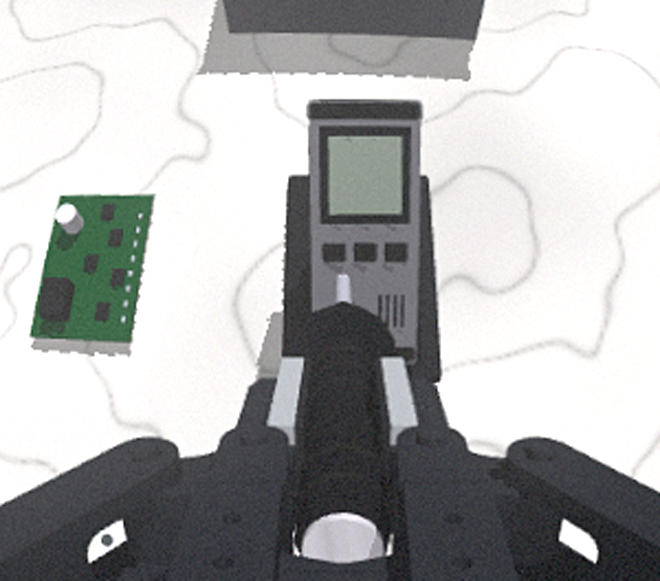

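Request:
{"method": "arm_command", "body": {"targets": [[0.0008,0.02,0.026,0,0,0],[0.0008,0.02,0.026,0,0,-0.003],[0,0,0,0,0,0],[0,0,0,0,0,0]]}}

```text
clock: 6.18
eef_pos: [637.5, -165.4, 185.0]
tcp_rot: [-2.479, -0.0, 0.18]
contact_force: [0.8, 0.4, 0.7]
opening: 0.172
```

```bash
python3 st.py "(637.4,-167.9,182.8)" 0.176 0.663
python3 - <<'E'
from h import *
f=grab('wrist','w5'); crop(f,'w5a',200,100,330,230,4.5)
g=grab('scene','sc5'); crop(g,'sc5a',150,130,270,250,5)
for n,h,fi in(('w',f,True),('s',g,False)): print(n,proj(h,(622.6,-85.0,75),fi),proj(h,(625.8,-103.2,98.6),fi))
E
```

```text
6.1833 p [ 637.5 -165.4  185. ] rpy [-2.4787e+00 -2.0000e-04  1.7990e-01] q [-0.51  0.68  1.36  0.5   1.55 -0.81] F [0.8 0.4 0.7] Ftool [ 0.9 -0.7 -0.4] open 14.7
shift tool mm [-0.6  3.3  0.2] turn [0.0001 0.0023 0.0032]
w [255.60859744 182.38625464] [255.55640647 190.81508298]
s [211.48352194 215.3809897 ] [204.15817082 209.46027526]
```

View pics/w5a.png

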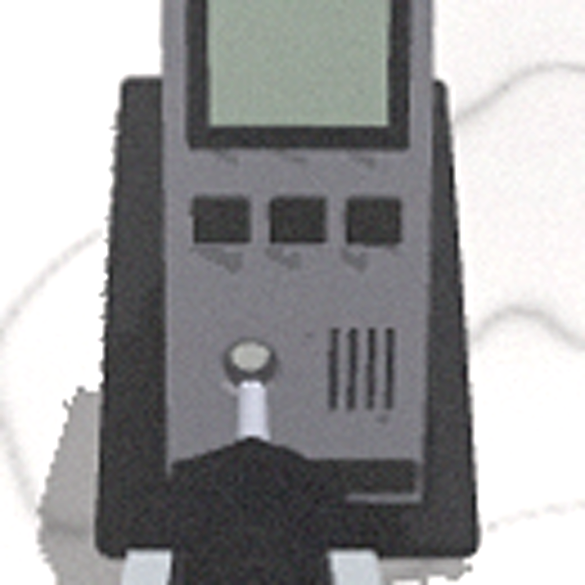

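View pics/sc5a.png

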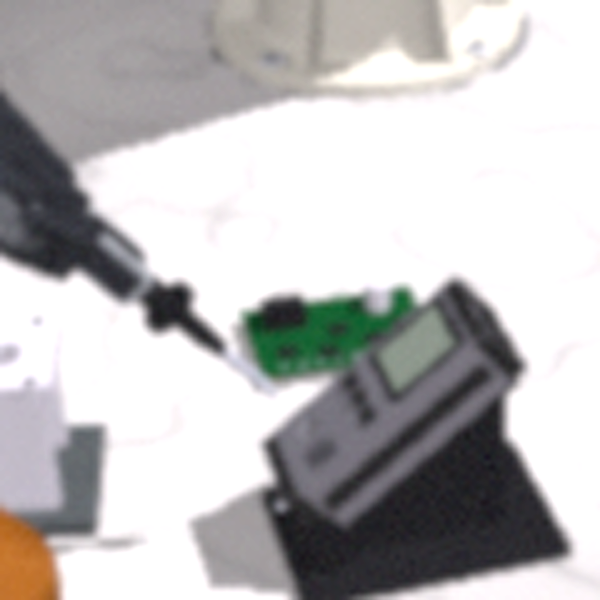

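```bash
cat > well.py <<'E'
from h import *
from rig import r
def lat(f,s,px,z):
    M=rot(s['tcp_rot']); o,d=ray(f,*px,True)
    o=M.T@(o-s['eef_pos']); d=M.T@d; return (o+d*(z-o[2])/d[2]).round(2)
E
python3 - <<'E'
from well import *
f=load('w5'); s=r.sense()
C=lambda x,y:(200+(x+.5)/4.5-.5,100+(y+.5)/4.5-.5)
print('cam in tool',(rot(s['tcp_rot']).T@(f['xyz']-s['eef_pos'])).round(1))
for z in (132,137,142): print('mouth',lat(f,s,C(249,364),z))
for p in [(239,383),(268,383),(253,381),(252,430)]: print('tip',lat(f,s,C(*p),106.8))
print('rod at z 90',lat(f,s,C(237,430),90),lat(f,s,C(267,430),90))
E
```

```text
cam in tool [  -1.6  -66.1 -139.8]
mouth [ -2.72  -0.3  132.  ]
mouth [ -2.74   0.91 137.  ]
mouth [ -2.76   2.12 142.  ]
tip [ -4.53  -2.69 106.8 ]
tip [  0.99  -2.68 106.8 ]
tip [ -1.86  -3.08 106.8 ]
tip [ -2.06   6.64 106.8 ]
rod at z 90 [-4.72  1.68 90.  ] [ 0.65  1.68 90.  ]
```

Request:
{"method": "arm_command", "body": {"targets": [[-0.0009,0.002,0.006,0,0,0.002],[0,0,0.008,0,0,0],[0,0,0.007,0,0,0],[0,0,0,0,0,0],[0,0,0,0,0,0]]}}

```text
clock: 6.7
eef_pos: [634.9, -155.2, 166.7]
tcp_rot: [-2.478, 0.0, 0.177]
contact_force: [1.0, 0.6, -0.2]
opening: 0.169
```

```bash
python3 st.py "(628.8,-119.6,120)" 0.176 0.663
python3 - <<'E'
from h import *
f=grab('wrist','w6'); crop(f,'w6a',220,140,300,220,7)
g=grab('scene','sc6'); crop(g,'sc6a',170,170,250,250,7)
E
```

```text
6.7 p [ 634.9 -155.2  166.7] rpy [-2.4781e+00  1.0000e-04  1.7730e-01] q [-0.5   0.69  1.39  0.5   1.52 -0.82] F [ 1.   0.6 -0.2] Ftool [ 1.1 -0.2  0.4] open 14.4
shift tool mm [ 0.3  0.3 59. ] turn [-0.0005  0.0009  0.0009]
```

View pics/w6a.png

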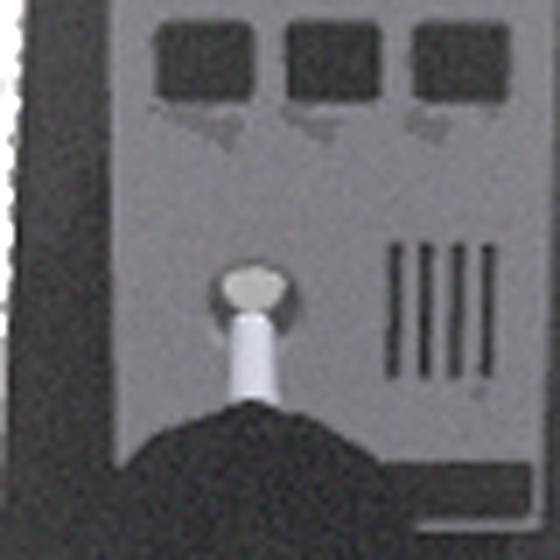

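View pics/sc6a.png

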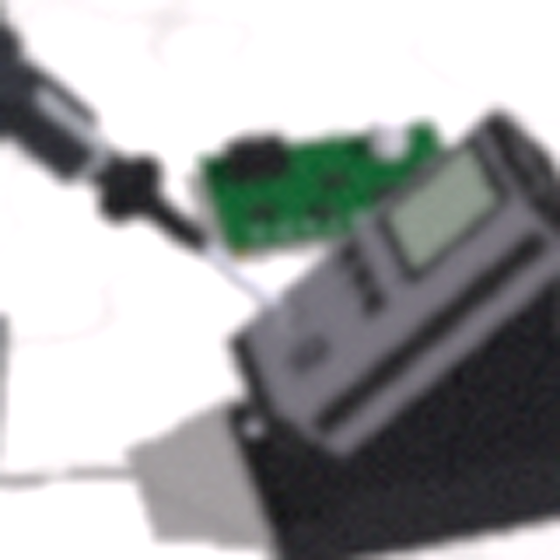

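```bash
python3 - <<'E'
from well import *
f=load('w6'); s=r.sense()
C=lambda x,y:(220+(x+.5)/7-.5,140+(y+.5)/7-.5)
print('cam in tool',(rot(s['tcp_rot']).T@(f['xyz']-s['eef_pos'])).round(1))
for z in (114,117): print('mouth',lat(f,s,C(256,300),z),lat(f,s,C(256,257),z),lat(f,s,C(256,344),z))
print('tip top',lat(f,s,C(252,313),106.8))
M=rot(s['tcp_rot']);print('well model', M.T@(np.array([622.6,-85,75])-s['eef_pos']))
E
```

```text
cam in tool [  -1.1  -67.  -141.6]
mouth [ -0.34  -2.92 114.  ] [ -0.35  -8.51 114.  ] [ -0.34   2.85 114.  ]
mouth [ -0.34  -2.17 117.  ] [ -0.34  -7.82 117.  ] [ -0.33   3.67 117.  ]
tip top [ -0.86  -3.07 106.8 ]
well model [-1.26161846e-01 -2.27731567e-02  1.16803611e+02]
```

Request:
{"method": "arm_command", "body": {"targets": [[0.0004,-0.001,0.0025,0,0,0],[0,0,0.0035,0,0,0],[0,0,0,0,0,0],[0,0,0,0,0,0]]}}

```text
clock: 7.13
eef_pos: [634.7, -151.1, 162.6]
tcp_rot: [-2.478, -0.0, 0.177]
contact_force: [-0.4, 0.0, -0.1]
opening: 0.17
```

```bash
python3 st.py "(622.6,-85,75)" 0.176 0.663
python3 - <<'E'
from h import *
f=grab('wrist','w7'); crop(f,'w7a',230,150,280,200,12)
E
```

```text
7.1333 p [ 634.7 -151.1  162.6] rpy [-2.4783e+00 -3.0000e-04  1.7690e-01] q [-0.49  0.69  1.4   0.51  1.51 -0.82] F [-0.4  0.  -0.1] Ftool [-0.4  0.   0.1] open 14.5
shift tool mm [ -0.3   1.  110.4] turn [-0.0003  0.0003  0.0009]
```

View pics/w7a.png

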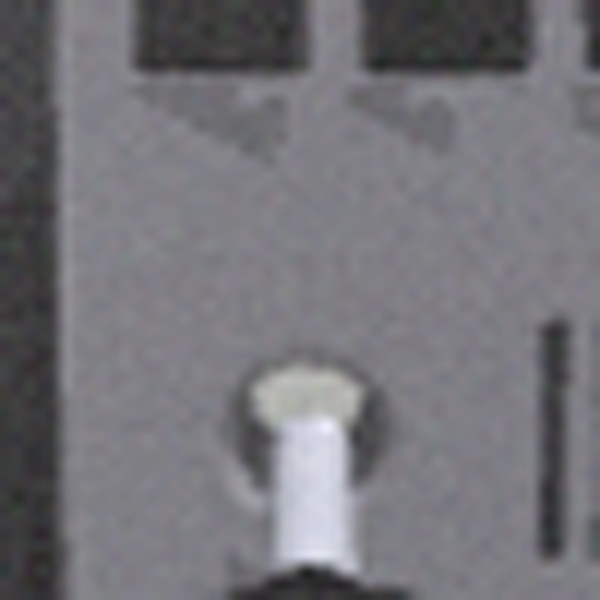

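Request:
{"method": "arm_command", "body": {"targets": [[-0.0002,-0.0003,0.003,0,0,0],[0,0,0.003,0,0,0],[0,0,0.003,0,0,0],[0,0,0,0,0,0]]}}

```text
clock: 7.52
eef_pos: [633.2, -145.1, 155.3]
tcp_rot: [-2.478, 0.0, 0.177]
contact_force: [-0.5, -0.7, -0.3]
opening: 0.168
```

```bash
python3 st.py "(622.6,-85,75)" 0.176 0.663
python3 - <<'E'
from h import *
f=grab('wrist','w8'); crop(f,'w8a',230,150,280,200,12)
E
```

```text
7.5167 p [ 633.2 -145.1  155.3] rpy [-2.478e+00  2.000e-04  1.771e-01] q [-0.49  0.7   1.42  0.51  1.49 -0.83] F [-0.5 -0.7 -0.3] Ftool [-0.6  0.7 -0.2] open 14.4
shift tool mm [  0.2   1.4 100.8] turn [-0.0006  0.0008  0.0007]
```

View pics/w8a.png

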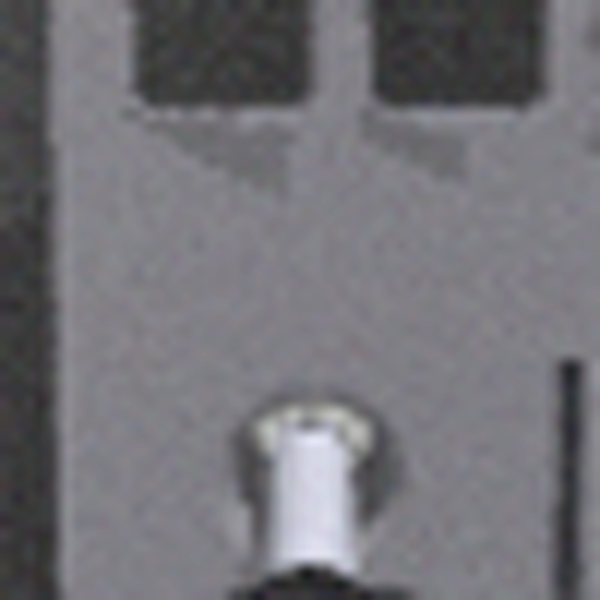

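Request:
{"method": "arm_command", "body": {"targets": [[0.0003,0,0.002,0,0,0],[0,0,0.002,0,0,0],[0,0,0.002,0,0,0],[0,0,0,0,0,0]]}}

```text
clock: 7.9
eef_pos: [633.0, -141.6, 150.8]
tcp_rot: [-2.478, -0.0, 0.177]
contact_force: [-0.2, 0.3, -0.4]
opening: 0.166
```

Request:
{"method": "arm_command", "body": {"targets": [[0,0,0.001,0,0,0],[0,0,0.001,0,0,0],[0,0,0,0,0,0]]}}

```text
clock: 8.15
eef_pos: [633.0, -140.6, 149.4]
tcp_rot: [-2.478, -0.0, 0.177]
contact_force: [0.7, 0.4, -0.3]
opening: 0.164
```

```bash
python3 st.py "(622.6,-85,75)" 0.176 0.663
```

```text
8.15 p [ 633.  -140.6  149.4] rpy [-2.4785e+00 -5.0000e-04  1.7680e-01] q [-0.48  0.7   1.43  0.51  1.48 -0.83] F [ 0.7  0.4 -0.3] Ftool [ 0.8 -0.   0.4] open 14.0
shift tool mm [-0.4  1.2 93.5] turn [-0.0001  0.0001  0.0009]
```

Depth is about 13 mm with no force yet. From here I'll go in 1 mm steps.

Request:
{"method": "arm_command", "body": {"targets": [[0,0,0.001,0,0,0],[0,0,0.001,0,0,0],[0,0,0,0,0,0]]}}

```text
clock: 8.4
eef_pos: [632.9, -139.6, 148.1]
tcp_rot: [-2.479, -0.001, 0.177]
contact_force: [0.1, -2.3, 2.1]
opening: 0.168
```

Request:
{"method": "arm_command", "body": {"targets": [[0,0,0.001,0,0,0],[0,0,0.001,0,0,0],[0,0,0,0,0,0]]}}

```text
clock: 8.65
eef_pos: [632.7, -138.3, 146.5]
tcp_rot: [-2.479, -0.001, 0.177]
contact_force: [0.2, -2.2, 2.9]
opening: 0.167
```

Request:
{"method": "arm_command", "body": {"targets": [[0,0,0.001,0,0,0],[0,0,0.0007,0,0,0],[0,0,0,0,0,0]]}}

```text
clock: 8.9
eef_pos: [632.5, -137.3, 145.1]
tcp_rot: [-2.479, -0.001, 0.177]
contact_force: [0.4, -3.3, 2.9]
opening: 0.163
```

```bash
python3 st.py "(622.6,-85,75)" 0.176 0.663
```

```text
8.9 p [ 632.5 -137.3  145.1] rpy [-2.4788e+00 -8.0000e-04  1.7670e-01] q [-0.48  0.7   1.43  0.51  1.47 -0.83] F [ 0.4 -3.3  2.9] Ftool [-0.2  0.8 -4.3] open 13.9
shift tool mm [-0.6  1.2 88. ] turn [ 0.0002 -0.0001  0.001 ]
```

Request:
{"method": "arm_command", "body": {"targets": [[0,0,0.0006,0,0,0],[0,0,0,0,0,0],[0,0,0,0,0,0]]}}

```text
clock: 9.15
eef_pos: [632.5, -137.1, 144.8]
tcp_rot: [-2.479, -0.001, 0.177]
contact_force: [-0.4, -3.8, 4.5]
opening: 0.169
```

Request:
{"method": "arm_command", "body": {"targets": [[0,0,0.0006,0,0,0],[0,0,0,0,0,0],[0,0,0,0,0,0]]}}

```text
clock: 9.4
eef_pos: [632.6, -137.0, 144.7]
tcp_rot: [-2.479, -0.001, 0.177]
contact_force: [0.1, -6.4, 7.4]
opening: 0.169
```

Request:
{"method": "arm_command", "body": {"targets": [[0,0,-0.0001,0,0,0],[0,0,0,0,0,0],[0,0,0,0,0,0],[0,0,0,0,0,0],[0,0,0,0,0,0],[0,0,0,0,0,0]]}}

```text
clock: 9.9
eef_pos: [632.6, -137.0, 144.7]
tcp_rot: [-2.479, -0.001, 0.177]
contact_force: [-0.3, -5.6, 6.0]
opening: 0.169
```

```bash
python3 st.py "(622.6,-85,75)" 0.176 0.663
python3 - <<'E'
from h import *
g=grab('scene','sc9'); crop(g,'sc9a',170,150,270,250,6)
E
```

```text
9.9 p [ 632.6 -137.   144.7] rpy [-2.4792e+00 -1.4000e-03  1.7650e-01] q [-0.48  0.7   1.43  0.51  1.47 -0.83] F [-0.3 -5.6  6. ] Ftool [-1.3  0.6 -8.2] open 14.4
shift tool mm [-0.8  1.1 87.6] turn [ 0.0006 -0.0008  0.0013]
```

Request:
{"method": "arm_command", "body": {"targets": [[0,0,0,0,0,0],[0,0,0,0,0,0],[0,0,0,0,0,0],[0,0,0,0,0,0],[0,0,0,0,0,0],[0,0,0,0,0,0],[0,0,0,0,0,0],[0,0,0,0,0,0],[0,0,0,0,0,0],[0,0,0,0,0,0],[0,0,0,0,0,0],[0,0,0,0,0,0]]}}

```text
clock: 10.95
eef_pos: [632.6, -137.0, 144.6]
tcp_rot: [-2.479, -0.001, 0.177]
contact_force: [0.3, -4.8, 5.5]
opening: 0.168
```

View pics/sc9a.png

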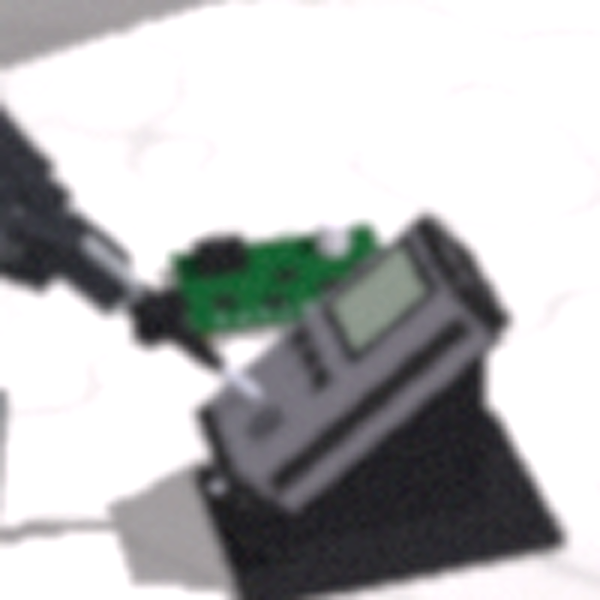

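Request:
{"method": "arm_command", "body": {"targets": [[0,0,-0.005,0,0,0],[0,0,-0.015,0,0,0],[0,0,-0.02,0,0,0],[0,0,-0.02,0,0,0],[0,-0.018,-0.023,0,0,0],[0,-0.018,-0.023,0,0,0],[0,0,0,-0.11,0,0],[0,0,0,-0.11,0,0],[0,0,0,-0.11,0,0],[0,0,0,-0.11,0,0],[0,0,0,-0.11,0,0],[0,0,0,-0.113,0,0],[0,0,0,0,0,0],[0,0,0,0,0,0]]}}

```text
clock: 12.12
eef_pos: [638.4, -170.8, 250.0]
tcp_rot: [-3.139, -0.0, 0.18]
contact_force: [-0.4, 0.6, -0.2]
opening: 0.172
```

```bash
python3 st.py "(560.3,-247.2,250)" 0.151 0
python3 - <<'E'
from h import *
f=grab('wrist','w10'); crop(f,'w10a',100,60,400,324,2.2)
E
```

```text
12.1167 p [ 638.4 -170.8  250. ] rpy [-3.1392e+00 -1.0000e-04  1.7970e-01] q [-0.26  0.39  1.53  0.    1.22 -0.45] F [-0.4  0.6 -0.2] Ftool [-0.3 -0.6  0.2] open 14.7
shift tool mm [-90.5  61.2  -0.2] turn [-0.0024 -0.      0.0287]
```

View pics/w10a.png

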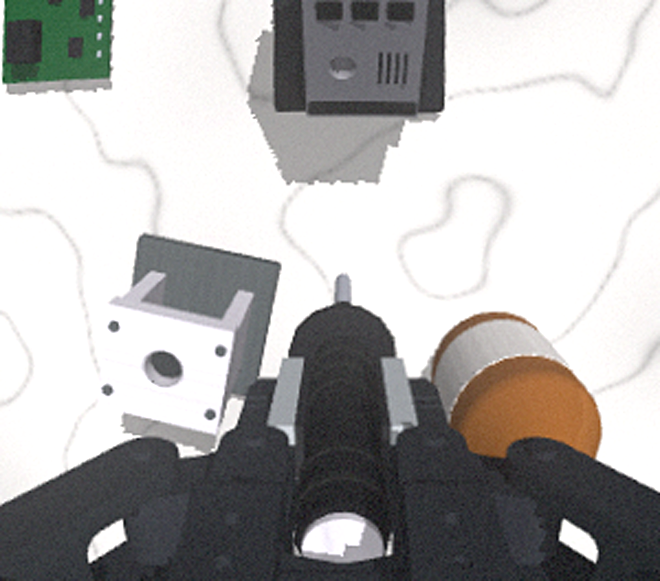

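```bash
python3 - <<'E'
from h import *
f=load('w10'); print(onz(f,100+163/2.2,60+367/2.2,95,True))
E
```

```text
[ 559.39099472 -244.01067617   95.        ]
```

Request:
{"method": "arm_command", "body": {"targets": [[-0.0302,0.0204,0,-0.0008,0,0.01],[-0.0302,0.0204,0,-0.0008,0,0.01],[-0.0302,0.0204,0,-0.0008,0,0.009],[0,0,0,0,0,0],[0,0,0,0,0,0],[0,0,0,0,0,0]]}}

```text
clock: 12.67
eef_pos: [559.6, -249.2, 249.5]
tcp_rot: [3.141, -0.001, 0.145]
contact_force: [-0.7, 0.4, -1.2]
opening: 0.167
```

```bash
python3 st.py "(560.3,-247.2,215)" 0.151 0
python3 - <<'E'
from h import *
f=grab('wrist','w11'); crop(f,'w11a',180,120,330,270,4)
g=grab('scene','s11'); crop(g,'s11a',110,110,190,250,4)
print(proj(f,(560.2,-246.3,95),True),proj(f,(560.2,-246.3,143),True))
E
```

```text
12.6667 p [ 559.6 -249.2  249.5] rpy [ 3.1412e+00 -7.0000e-04  1.4540e-01] q [-0.42  0.32  1.64  0.    1.18 -0.57] F [-0.7  0.4 -1.2] Ftool [-0.6 -0.5  1.2] open 14.2
shift tool mm [ 1.  -1.9 34.5] turn [ 0.0004 -0.0007 -0.0056]
[256.8706384  172.44169605] [257.24385747 184.17132301]
```

View pics/w11a.png

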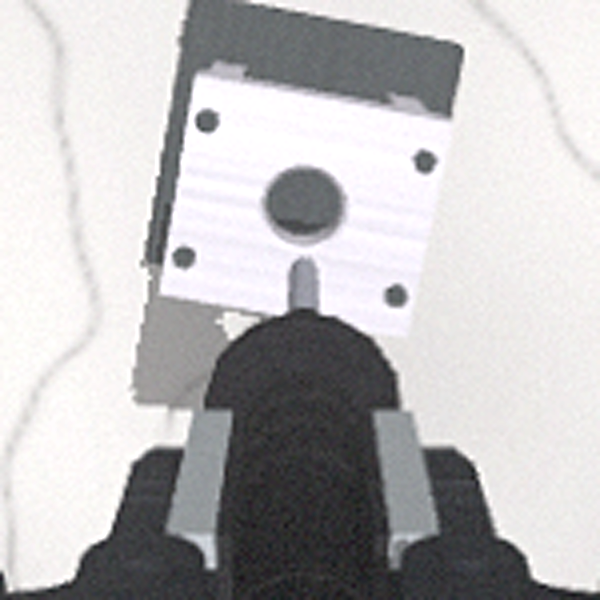

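View pics/s11a.png

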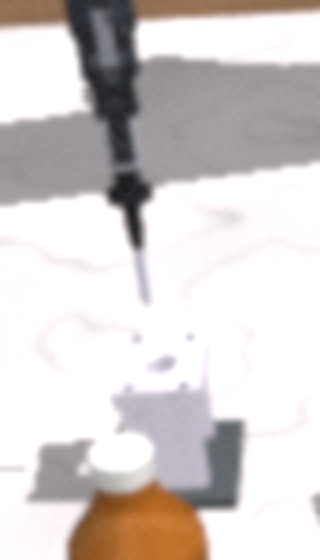

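```bash
python3 - <<'E'
from well import *
f=load('w11'); s=r.sense()
C=lambda x,y:(180+(x+.5)/4-.5,120+(y+.5)/4-.5)
print('cam',(rot(s['tcp_rot']).T@(f['xyz']-s['eef_pos'])).round(1))
print('hole',lat(f,s,C(304,203),154.5),onz(f,*C(304,203),95,True),'tip top',lat(f,s,C(303,258),106.5))
E
```

```text
cam [  -1.5  -66.  -142.5]
hole [ -1.04  -4.28 154.5 ] [ 558.62804111 -244.34859709   95.        ] tip top [ -1.36  -2.12 106.5 ]
```

Request:
{"method": "arm_command", "body": {"targets": [[0.0003,-0.0033,0.015,0,0,0],[0,0,0.018,0,0,0],[0,0,0,0,0,0],[0,0,0,0,0,0]]}}

```text
clock: 13.1
eef_pos: [559.4, -244.2, 216.1]
tcp_rot: [3.141, 0.001, 0.149]
contact_force: [-0.2, 0.4, -0.2]
opening: 0.168
```

```bash
python3 st.py "(560.3,-247.2,121.8)" 0.151 0
python3 - <<'E'
from h import *
f=grab('wrist','w12'); crop(f,'w12a',180,120,330,270,4)
E
```

```text
13.1 p [ 559.4 -244.2  216.1] rpy [3.1408e+00 1.2000e-03 1.4880e-01] q [-0.41  0.35  1.68 -0.    1.12 -0.56] F [-0.2  0.4 -0.2] Ftool [-0.1 -0.4  0.2] open 14.4
shift tool mm [ 0.6  3.  94.3] turn [ 0.0008  0.0012 -0.0022]
```

View pics/w12a.png

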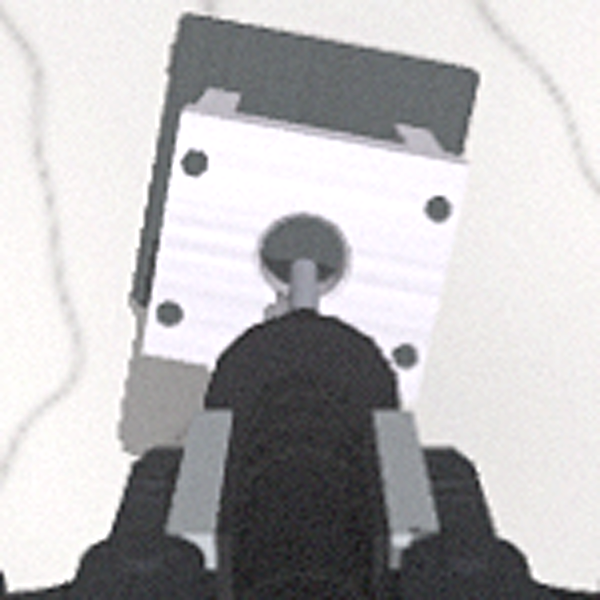

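Request:
{"method": "arm_command", "body": {"targets": [[0,0,0.015,0,0,0],[0,0,0.02,0,0,0],[0,0,0.02,0,0,0],[0,0,0.02,0,0,0],[0,0,0.012,0,0,0],[0,0,0,0,0,0],[0,0,0,0,0,0]]}}

```text
clock: 13.73
eef_pos: [559.9, -245.3, 130.4]
tcp_rot: [3.139, -0.001, 0.148]
contact_force: [-0.1, 0.2, 0.2]
opening: 0.165
```

```bash
python3 st.py "(560.3,-247.2,121.8)" 0.151 0
python3 - <<'E'
from h import *
f=grab('wrist','w13'); crop(f,'w13a',150,100,350,300,3)
g=grab('scene','s13'); crop(g,'s13a',110,130,190,250,4)
E
```

```text
13.7333 p [ 559.9 -245.3  130.4] rpy [ 3.1393e+00 -7.0000e-04  1.4790e-01] q [-0.41  0.44  1.75 -0.    0.95 -0.56] F [-0.1  0.2  0.2] Ftool [-0.1 -0.3 -0.2] open 14.1
shift tool mm [0.1 1.9 8.6] turn [ 0.0023 -0.0007 -0.0031]
```

View pics/w13a.png

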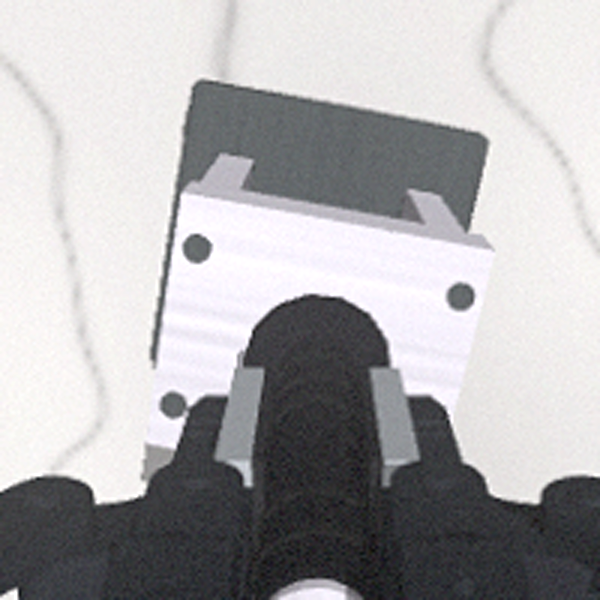

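View pics/s13a.png

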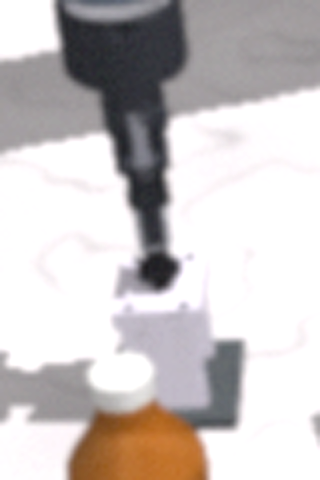

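Request:
{"method": "arm_command", "body": {"targets": [[0,0,0.003,0,0,0],[0,0,0.003,0,0,0],[0,0,0.001,0,0,0],[0,0,0,0,0,0]]}}

```text
clock: 14.17
eef_pos: [559.4, -245.2, 122.8]
tcp_rot: [3.139, -0.001, 0.148]
contact_force: [-0.1, 0.3, -0.1]
opening: 0.167
```

Request:
{"method": "arm_command", "body": {"targets": [[0,0,0.001,0,0,0],[0,0,0.0005,0,0,0],[0,0,0,0,0,0]]}}

```text
clock: 14.42
eef_pos: [559.6, -245.4, 121.9]
tcp_rot: [3.139, -0.001, 0.148]
contact_force: [-1.2, 0.4, 4.2]
opening: 0.171
```

Request:
{"method": "arm_command", "body": {"targets": [[0,0,0,0,0,0],[0,0,0,0,0,0],[0,0,0,0,0,0],[0,0,0,0,0,0],[0,0,0,0,0,0],[0,0,0,0,0,0],[0,0,-0.01,0,0,0],[0,0,-0.025,0,0,0],[0,0,-0.035,0,0,0],[0,0,-0.04,0,0,0],[0,0,-0.04,0,0,0],[0,0,0,0,0,0],[0,0,0,0,0,0]], "fingers": 0.0854}}

```text
clock: 15.5
eef_pos: [560.8, -245.5, 275.2]
tcp_rot: [3.136, -0.006, 0.148]
contact_force: [0.2, -0.3, -0.7]
opening: 0.999
```

```bash
python3 - <<'E'
from h import *
f=grab('wrist','w14'); crop(f,'w14a',150,80,350,280,3)
g=grab('scene','s14'); crop(g,'s14a',130,150,190,240,5)
t=grab('top','t14')
print(proj(f,(560.2,-246.3,180),True),proj(g,(560.2,-246.3,180)))
E
python3 st.py "(624.8,-45,300)" 0.176 0

```

```text
[254.73270183 191.02720394] [145.27147521 173.39451763]
15.65 p [ 558.6 -244.6  270.4] rpy [3.1402e+00 9.0000e-04 1.4780e-01] q [-0.41  0.3   1.63 -0.    1.22 -0.56] F [-0.4 -1.   0.1] Ftool [-0.5  0.9 -0.1] open 85.3
shift tool mm [  94.9 -187.6  -29.9] turn [ 0.0014  0.0009 -0.0282]
```

View pics/w14a.png

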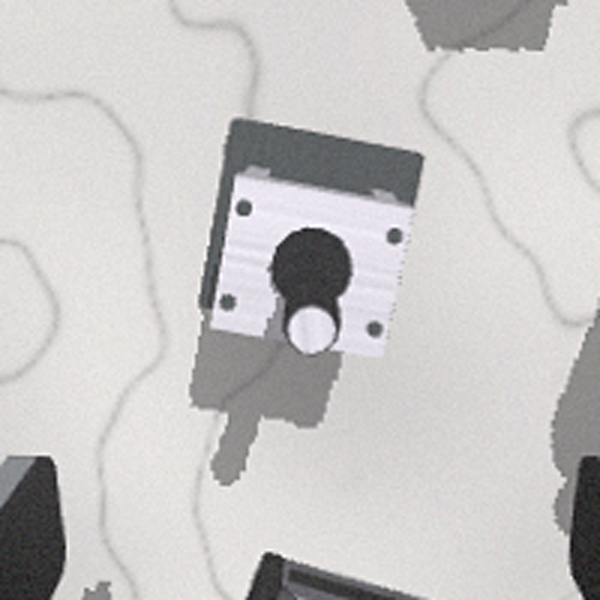

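View pics/s14a.png

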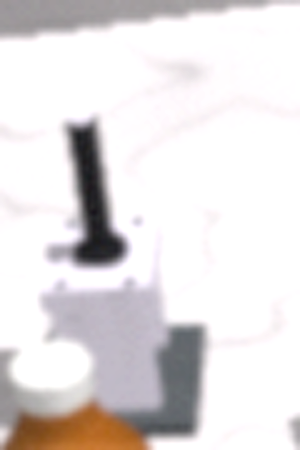

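```bash
python3 st.py "(634,-110,250)" 0.176 0

```

```text
15.65 p [ 558.6 -244.6  270.4] rpy [3.1402e+00 9.0000e-04 1.4780e-01] q [-0.41  0.3   1.63 -0.    1.22 -0.56] F [-0.4 -1.   0.1] Ftool [-0.5  0.9 -0.1] open 85.3
shift tool mm [  94.4 -122.1   20.2] turn [ 0.0014  0.0009 -0.0282]
```

Request:
{"method": "arm_command", "body": {"targets": [[0.0236,-0.0305,0,0,0,0],[0.0236,-0.0305,0,0,0,0],[0.0236,-0.0305,0.01,0,0,0],[0.0236,-0.0305,0.01,0.0014,0,-0.028],[0,0,0,0.11,0,0],[0,0,0,0.11,0,0],[0,0,0,0.11,0,0],[0,0,0,0.11,0,0],[0,0,0,0.11,0,0],[0,0,0,0.113,0,0],[0,0,0,0,0,0],[0,0,0,0,0,0]]}}

```text
clock: 16.65
eef_pos: [633.9, -111.4, 248.0]
tcp_rot: [-2.479, 0.004, 0.174]
contact_force: [0.5, -0.1, -0.4]
opening: 1.002
```

```bash
python3 st.py "(634.1,-93.1,152.3)" 0.176 0.663
python3 - <<'E'
from h import *
f=grab('wrist','w15'); crop(f,'w15a',100,20,420,300,2.1)
E
```

```text
16.65 p [ 633.9 -111.4  248. ] rpy [-2.4787  0.0041  0.1736] q [-0.45  0.58  1.4   0.52  1.59 -0.72] F [ 0.5 -0.1 -0.4] Ftool [0.5 0.4 0.1] open 85.6
shift tool mm [ 3.8 44.7 86.5] turn [ 0.0001  0.0018 -0.0044]
```

View pics/w15a.png

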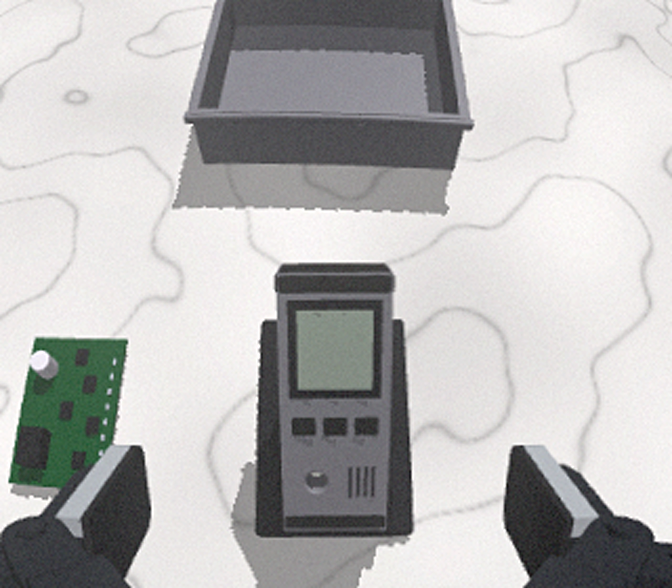

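Request:
{"method": "arm_command", "body": {"targets": [[0.0013,0.015,0.029,0,0,-0.001],[0.0013,0.015,0.029,0,0,-0.001],[0.0012,0.0147,0.0285,0,0,-0.002],[0,0,0,0,0,0],[0,0,0,0,0,0]]}}

```text
clock: 17.12
eef_pos: [634.8, -90.6, 155.5]
tcp_rot: [-2.48, -0.001, 0.181]
contact_force: [0.2, -0.1, 1.1]
opening: 1.001
```

```bash
python3 st.py "(623.3,-32.5,73.5)" 0.176 0.663
python3 - <<'E'
from h import *
f=grab('wrist','w16'); crop(f,'w16a',100,20,420,300,2.1)
for p in [(70,28,18),(70,-28,18),(-70,-28,18),(-70,28,18)]:
    M=R.from_euler('z',100.09,degrees=True)*R.from_euler('y',-38,degrees=True)
    print((proj(f,M.apply(p)+[624.8,-41,84.5],True)-[100,20])*2.1)
E
```

```text
17.1167 p [634.8 -90.6 155.5] rpy [-2.4796e+00 -1.0000e-03  1.8100e-01] q [-0.42  0.66  1.47  0.54  1.44 -0.79] F [ 0.2 -0.1  1.1] Ftool [ 0.2 -0.6 -0.9] open 85.5
shift tool mm [ -0.9   3.7 101. ] turn [0.001  0.0022 0.0045]
[243.08722465 189.86155124]
[409.57252069 190.65107597]
[394.40930898 553.49016504]
[254.87401654 552.78061871]
```

View pics/w16a.png

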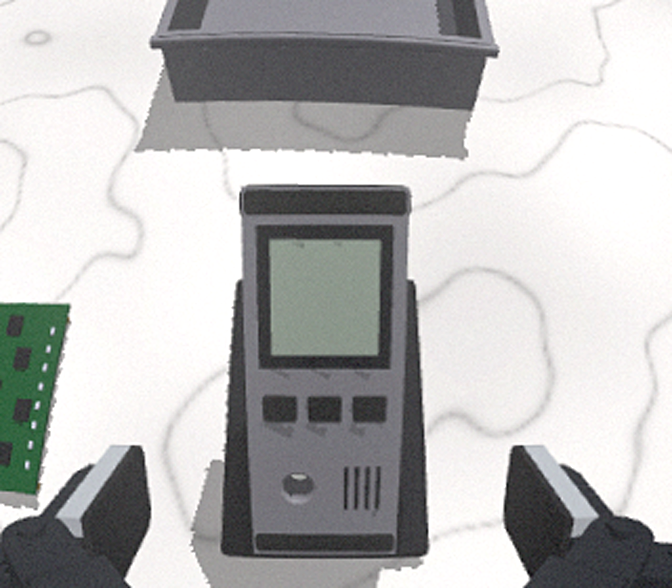

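Request:
{"method": "arm_command", "body": {"targets": [[-0.0009,0.0037,0.02,0.001,0,0.004],[0,0,0.025,0,0,0],[0,0,0.025,0,0,0],[0,0,0.02,0,0,0],[0,0,0.011,0,0,0],[0,0,0,0,0,0],[0,0,0,0,0,0]]}}

```text
clock: 17.75
eef_pos: [625.4, -34.2, 75.3]
tcp_rot: [-2.48, -0.003, 0.176]
contact_force: [0.4, -0.6, -1.1]
opening: 1.006
```

```bash
python3 st.py "(623.3,-32.5,73.5)" 0.176 0.663
python3 - <<'E'
from h import *
f=grab('wrist','w17'); crop(f,'w17a',100,20,420,300,2.1)
g=grab('scene','s17'); crop(g,'s17a',170,130,290,250,5)
E
```

```text
17.75 p [625.4 -34.2  75.3] rpy [-2.4798 -0.0026  0.1764] q [-0.35  0.72  1.58  0.59  1.27 -0.84] F [ 0.4 -0.6 -1.1] Ftool [0.3 1.2 0.4] open 85.9
shift tool mm [-1.7 -0.5  2.7] turn [ 0.0012 -0.0018  0.0019]
```

View pics/w17a.png

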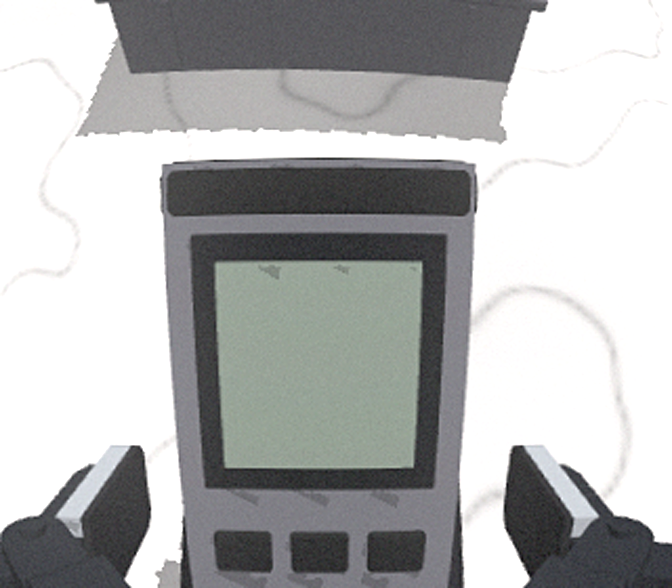

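View pics/s17a.png

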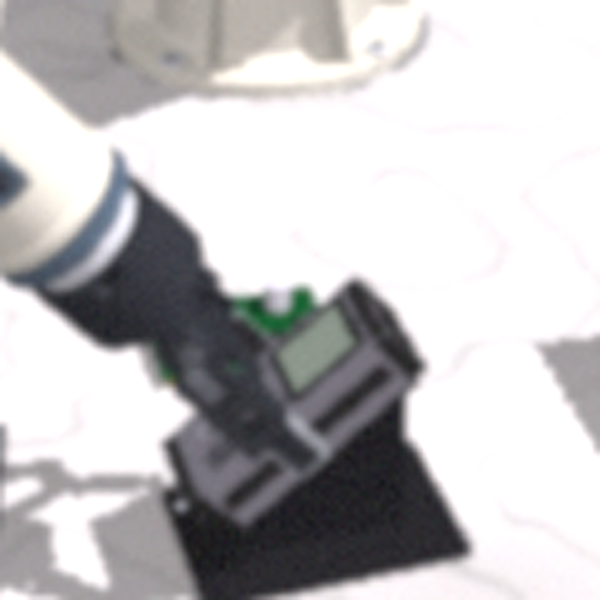

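Request:
{"method": "arm_command", "body": {"targets": [[-0.0015,0,0.002,0,0,0],[0,0,0,0,0,0]]}}

```text
clock: 18.02
eef_pos: [622.9, -33.6, 72.7]
tcp_rot: [-2.479, -0.002, 0.175]
contact_force: [0.3, 0.1, -0.0]
opening: 1.0
```

Request:
{"method": "arm_command", "body": {"targets": [[0,0,0,0,0,0],[0,0,0,0,0,0],[0,0,0,0,0,0],[0,0,0,0,0,0],[0,0,0,0,0,0],[0,0,0,0,0,0],[0,0,0,0,0,0],[0,0,0,0,0,0]], "fingers": 0.03, "squeeze": 50}}

```text
clock: 18.68
eef_pos: [622.9, -33.3, 72.3]
tcp_rot: [-2.479, -0.001, 0.176]
contact_force: [0.4, -4.7, 5.2]
opening: 0.646
```

```bash
python3 st.py "(623.3,-32.5,73.5)" 0.176 0.663; python3 - <<'E'
from h import *
t=load('t14'); crop(t,'t14c',130,135,230,245,5)
E
```

```text
18.6833 p [622.9 -33.3  72.3] rpy [-2.4791e+00 -1.3000e-03  1.7560e-01] q [-0.35  0.72  1.59  0.59  1.26 -0.84] F [ 0.4 -4.7  5.2] Ftool [-0.5  0.5 -7. ] open 55.1
shift tool mm [ 0.5 -1.3 -0.5] turn [ 0.0005 -0.0013  0.0004]
```

View pics/t14c.png

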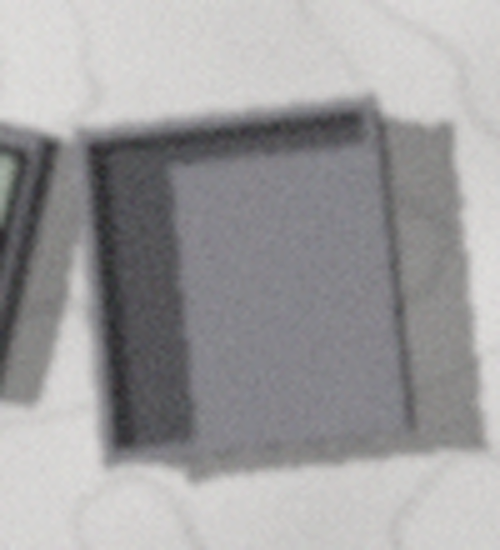

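```bash
python3 - <<'E'
from h import *
t=load('t14')
C=lambda x,y:(130+(x+.5)/5-.5,135+(y+.5)/5-.5)
P=np.array([onz(t,*C(*c),62) for c in [(78,133),(375,97),(415,438),(107,466)]]);print(P.round(0),P.mean(0).round(0))
for a,b in((0,1),(1,2),(2,3),(3,0)):print(np.linalg.norm(P[a]-P[b]).round(),np.degrees(np.arctan2(*(P[b]-P[a])[1::-1])).round(1))
f=load('w15')
E
```

```text
[[661. 388.  62.]
 [689. 197.  62.]
 [471. 164.  62.]
 [449. 359.  62.]] [567. 277.  62.]
193.0 -81.8
220.0 -171.3
197.0 96.6
215.0 7.7
```

Request:
{"method": "arm_command", "body": {"targets": [[0,0,-0.01,0,0,0],[0,0,-0.015,0,0,0],[0,0,-0.02,0,0,0],[0,0,-0.025,0,0,0],[0,-0.0205,-0.026,0,0,0],[0,-0.0205,-0.026,0,0,0],[0,-0.0205,-0.026,0,0,0],[0,0,0,-0.11,0,0],[0,0,0,-0.11,0,0],[0,0,0,-0.11,0,0],[0,0,0,-0.11,0,0],[0,0,0,-0.11,0,0],[0,0,0,-0.113,0,0],[0,0,0,0,0,0],[0,0,0,0,0,0]]}}

```text
clock: 19.93
eef_pos: [629.4, -73.6, 227.2]
tcp_rot: [-3.14, 0.0, 0.178]
contact_force: [-0.2, -0.1, -4.3]
opening: 0.652
```

```bash
python3 st.py "(567,277,225)" 0.15 0
python3 - <<'E'
from h import *
f=grab('wrist','w19'); crop(f,'w19a',0,0,512,384,1.5)
g=grab('scene','s19'); crop(g,'s19a',170,90,330,250,4)
E
```

```text
19.9333 p [629.4 -73.6 227.2] rpy [-3.1398  0.      0.1781] q [-0.12  0.37  1.62  0.    1.15 -0.3 ] F [-0.2 -0.1 -4.3] Ftool [-0.3  0.1  4.3] open 55.7
shift tool mm [   0.7 -356.1    2.9] turn [-0.0018  0.      0.0281]
```

View pics/w19a.png

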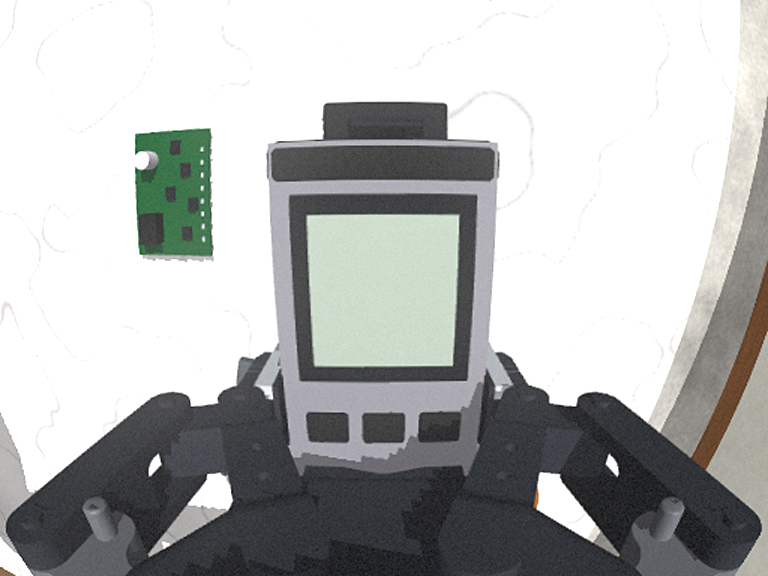

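View pics/s19a.png

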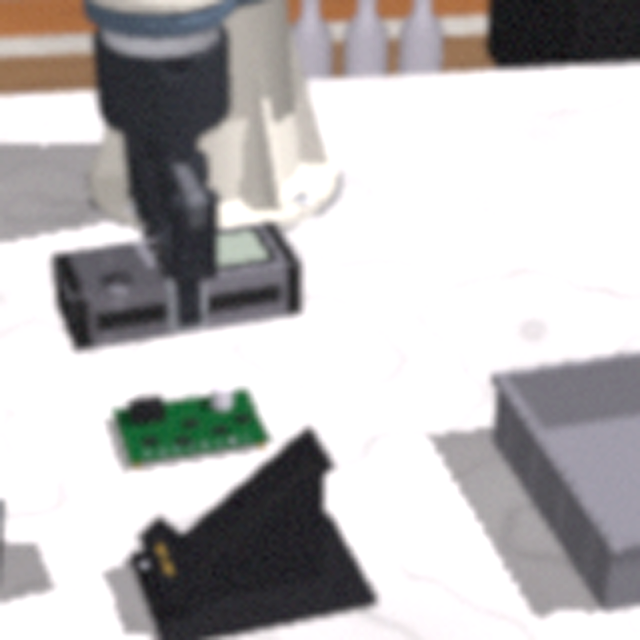

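Request:
{"method": "arm_command", "body": {"targets": [[0,-0.03,0,0,0,0],[0,-0.0362,0,0,0,0],[0,-0.0362,0,0,0,0],[0,-0.0362,0,0,0,0],[0,-0.0362,0,0,0,0],[0,-0.0362,0,0,0,0],[0,-0.0362,0,0,0,0],[0,-0.0362,0,0,0,0],[0,-0.0362,0,0,0,0],[0.0007,-0.0362,0,-0.0018,0,0.028],[0,0,0.03,0,0,0],[0,0,0.035,0,0,0],[0,0,0.035,0,0,0],[0,0,0,0,0,0],[0,0,0,0,0,0]]}}

```text
clock: 21.28
eef_pos: [567.8, 273.6, 124.7]
tcp_rot: [3.139, 0.005, 0.146]
contact_force: [1.1, 0.8, -3.1]
opening: 0.648
```

```bash
python3 st.py "(567,277,12)" 0.15 0
python3 - <<'E'
from h import *
f=grab('wrist','w20'); crop(f,'w20a',0,0,512,384,1.5)
g=grab('scene','s20'); crop(g,'s20a',270,110,430,250,4)
t=grab('top','t20'); crop(t,'t20a',130,135,230,245,5)
E
```

```text
21.2833 p [567.8 273.6 124.7] rpy [3.1391 0.0051 0.1457] q [ 0.45  0.48  1.7  -0.    0.97  0.3 ] F [ 1.1  0.8 -3.1] Ftool [ 1.3 -0.7  3.1] open 55.3
shift tool mm [  0.3  -3.8 112.7] turn [ 0.0025  0.0051 -0.0043]
```

View pics/w20a.png

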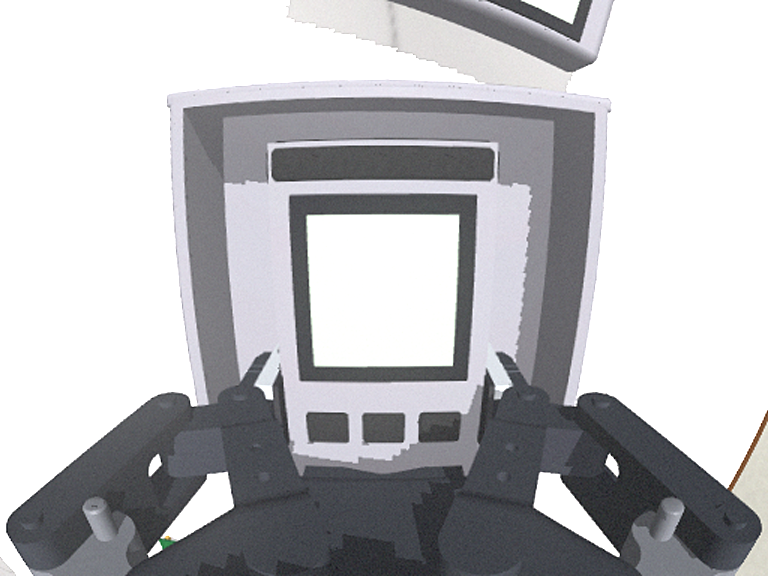

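View pics/s20a.png

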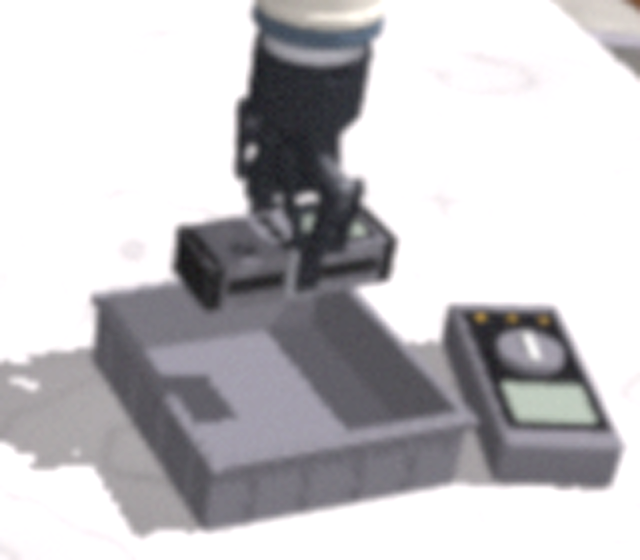

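View pics/t20a.png

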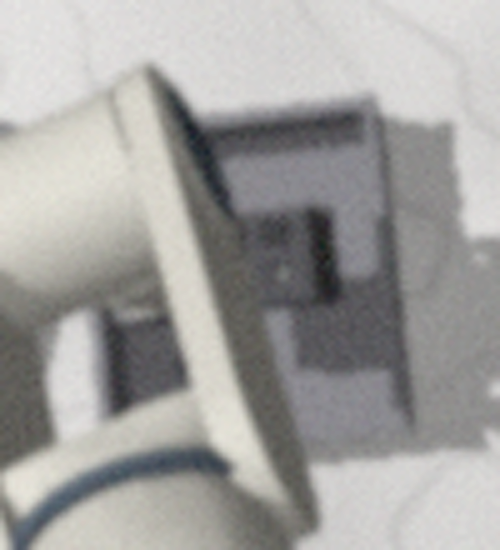

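Request:
{"method": "arm_command", "body": {"targets": [[0,-0.003,0.015,0.002,0.004,0],[0,0,0.025,0,0,0],[0,0,0.025,0,0,0],[0,0,0.02,0,0,0],[0,0,0.015,0,0,0],[0,0,0.005,0,0,0],[0,0,0,0,0,0],[0,0,0,0,0,0]]}}

```text
clock: 22.1
eef_pos: [569.8, 278.8, 23.2]
tcp_rot: [-3.141, -0.007, 0.147]
contact_force: [-0.3, 0.6, -3.1]
opening: 0.647
```

Request:
{"method": "arm_command", "body": {"targets": [[0,0,0.003,0,0,0],[0,0,0.003,0,0,0],[0,0,0,0,0,0]]}}

```text
clock: 22.35
eef_pos: [568.8, 278.5, 15.9]
tcp_rot: [-3.141, -0.005, 0.148]
contact_force: [-0.0, 0.1, -3.2]
opening: 0.651
```

Request:
{"method": "arm_command", "body": {"targets": [[0,0,0.002,0,0,0],[0,0,0.002,0,0,0],[0,0,0,0,0,0]]}}

```text
clock: 22.6
eef_pos: [568.3, 278.3, 11.2]
tcp_rot: [-3.141, -0.004, 0.148]
contact_force: [0.4, -0.1, -3.3]
opening: 0.653
```

Request:
{"method": "arm_command", "body": {"targets": [[0,0,0.001,0,0,0],[0,0,0.001,0,0,0],[0,0,0,0,0,0]]}}

```text
clock: 22.85
eef_pos: [568.4, 278.3, 9.3]
tcp_rot: [-3.141, -0.004, 0.148]
contact_force: [0.4, -0.7, -4.3]
opening: 0.649
```

Request:
{"method": "arm_command", "body": {"targets": [[0,0,0.001,0,0,0],[0,0,0,0,0,0]]}}

```text
clock: 23.02
eef_pos: [568.5, 278.3, 8.3]
tcp_rot: [-3.141, -0.004, 0.148]
contact_force: [-0.8, 0.4, -3.4]
opening: 0.648
```

Request:
{"method": "arm_command", "body": {"targets": [[0,0,0.001,0,0,0],[0,0,0,0,0,0]]}}

```text
clock: 23.18
eef_pos: [568.5, 278.3, 7.3]
tcp_rot: [-3.141, -0.004, 0.148]
contact_force: [0.5, -0.5, -3.6]
opening: 0.643
```

Request:
{"method": "arm_command", "body": {"targets": [[0,0,0.001,0,0,0],[0,0,0,0,0,0]]}}

```text
clock: 23.35
eef_pos: [568.5, 278.3, 6.3]
tcp_rot: [-3.141, -0.004, 0.148]
contact_force: [-0.3, 0.0, -2.8]
opening: 0.648
```

Request:
{"method": "arm_command", "body": {"targets": [[0,0,0.001,0,0,0],[0,0,0,0,0,0]]}}

```text
clock: 23.52
eef_pos: [568.5, 278.4, 6.1]
tcp_rot: [-3.141, -0.004, 0.148]
contact_force: [-2.0, -0.6, 2.9]
opening: 0.649
```

```bash
python3 st.py "(567,277,12)" 0.15 0
python3 - <<'E'
from h import *
g=grab('scene','s21'); crop(g,'s21a',270,110,430,250,4)
E
```

```text
23.5167 p [568.5 278.4   6.1] rpy [-3.1414 -0.0045  0.1478] q [ 0.45  0.64  1.76 -0.    0.74  0.31] F [-2.  -0.6  2.9] Ftool [-2.1  0.3 -3. ] open 55.4
shift tool mm [-1.7  1.1 -5.9] turn [-0.0002 -0.0045 -0.0022]
```

View pics/s21a.png

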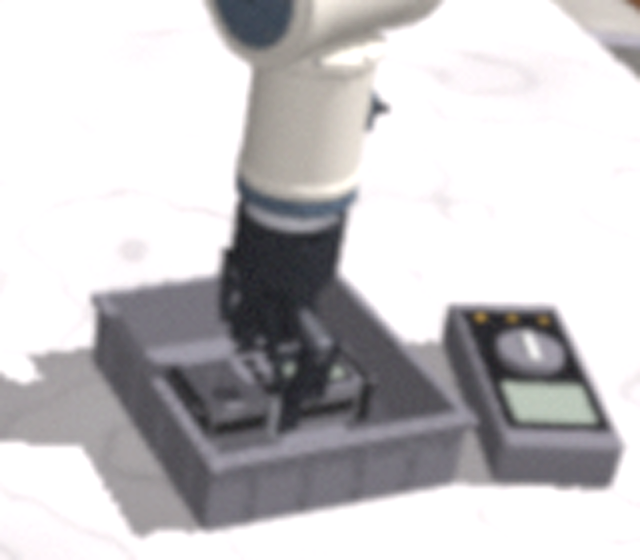

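Request:
{"method": "arm_command", "body": {"targets": [[0,0,0,0,0,0],[0,0,0,0,0,0],[0,0,0,0,0,0],[0,0,0,0,0,0],[0,0,-0.003,0,0,0],[0,0,-0.015,0,0,0],[0,0,-0.025,0,0,0],[0,0,-0.035,0,0,0],[0,0,-0.04,0,0,0],[0,0,-0.04,0,0,0],[0,0,-0.04,0,0,0],[0,0,0,0,0,0],[0,0,0,0,0,0]], "fingers": 0.08}}

```text
clock: 24.65
eef_pos: [569.2, 278.9, 206.8]
tcp_rot: [-3.14, -0.01, 0.148]
contact_force: [0.6, 0.2, -0.3]
opening: 0.94
```

```bash
python3 st.py "(567,277,12)" 0.15 0
python3 - <<'E'
from h import *
f=grab('wrist','w22'); cv2.imwrite('pics/w22a.png',cv2.resize(f['image'],None,fx=1.5,fy=1.5))
g=grab('scene','s22'); crop(g,'s22a',40,130,430,300,2)
t=grab('top','t22'); crop(t,'t22a',90,120,430,260,2.3)
E
```

```text
24.65 p [569.2 278.9 206.8] rpy [-3.1396 -0.0103  0.1478] q [ 0.45  0.38  1.64 -0.    1.1   0.31] F [ 0.6  0.2 -0.3] Ftool [ 0.6 -0.1  0.3] open 80.3
shift tool mm [ -4.5   2.  194.8] turn [-0.002  -0.0103 -0.0022]
```

View pics/w22a.png

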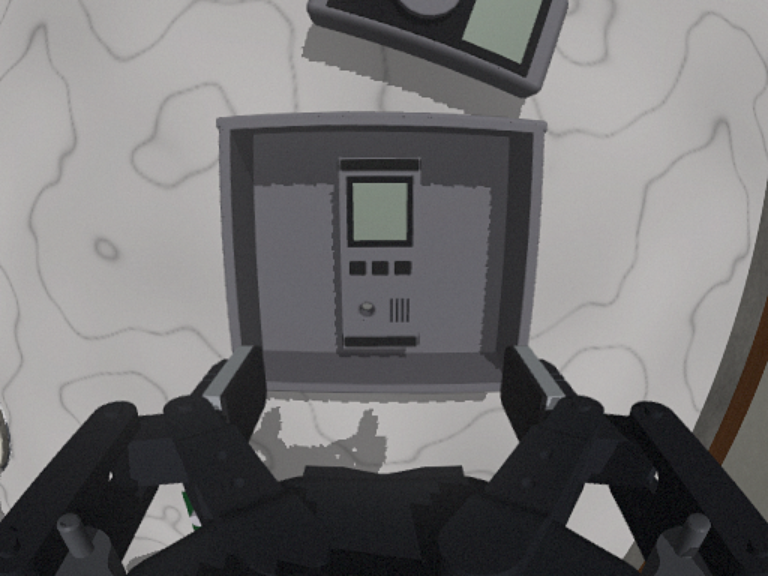

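View pics/s22a.png

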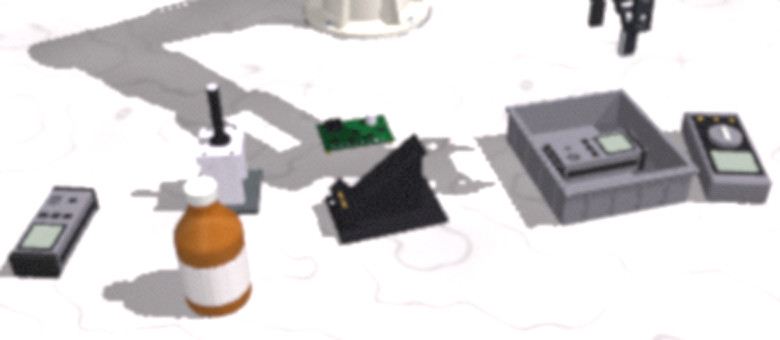

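View pics/t22a.png

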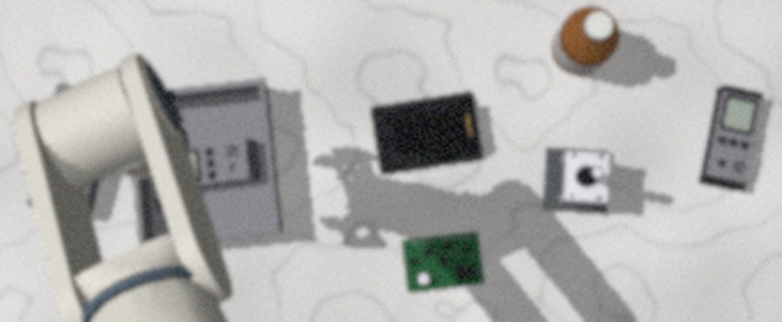

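The logger lies flat and face up in the crate (wrist view, about x 340–420, y 158–350). The stylus hangs upright in its stand, and the other objects look unmoved, so I'm handing the job in.

```bash
python3 - <<'E'
from h import *
for n,fi in (('scene','0'),('top','0')):
    a=load(n+'0')['image'];b=load({'scene':'s22','top':'t22'}[n])['image']
    for k,(x0,y0,x1,y1) in {'scene':{'waiting':(40,218,95,270),'bottle':(124,218,168,290),'circuit':(195,185,235,207),'meter':(380,184,426,232)},'top':{'waiting':(392,152,424,205),'bottle':(328,118,362,155),'circuit':(262,218,302,248)}}[n].items():
        p,q=[cv2.cvtColor(i[y0:y1,x0:x1],cv2.COLOR_BGR2GRAY).astype(np.float32) for i in (a,b)]
        print(n,k,'shift px',np.round(cv2.phaseCorrelate(p,q)[0],2))
from rig import r
print(r.sign_off())
E
```

```text
scene waiting shift px [-0.02  0.03]
scene bottle shift px [0.49 0.02]
scene circuit shift px [-0.07 -0.16]
scene meter shift px [ 0.03 -0.  ]
top waiting shift px [-0.2  -0.05]
top bottle shift px [-0.06  0.05]
top circuit shift px [-0.13 -0.34]
the job is handed in; nothing more can be done
None
```

The whole job is done and handed in at about 25 s of the 67 s allowed; no verdict is reported.

- **Reset:** I pushed the button with the stylus while the logger sat in the dock. The cap met the stylus about 14 mm down and moved about 5 mm, at roughly 3 to 5 N. It then went solid, and I held it there for about 1.8 s. The largest force I read was about 10 N. It eased to about 7 N during the hold, which may be the stylus slipping slightly in the grip, but stayed above the 5 N needed.
- **Stylus:** It is back in its stand. I felt the guard touch the plate with about 4 N before letting go, and the pictures show it hanging upright.
- **Logger:** It lies flat and face up near the middle of the crate. It touched the floor about 3 mm lower than I had worked out, which suggests it shifted slightly in the fingers. I judged its flatness by eye, not by measurement.
- **Other objects:** The second logger, multimeter, bottle and circuit board shifted by no more than 0.5 pixel between the first and last pictures (about 1 to 1.5 mm), with the multimeter compared in one view only. The gripper was clear of everything at hand-in.

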